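Put away the ice pots and reagent jars at the lab bench

ROBOT

A 6-joint arm with a two-finger parallel gripper is mounted at the origin on the work surface. World frame = base frame: x ahead of the robot, y to its left, z up, the work surface at z = 0. Lengths are in m, angles in degrees, forces in N, time in s.
With the tool pointing down it reaches from about 0.4 to 0.825 m from the base axis. Payload 7 kg.
Tool frame: the origin (TCP) lies between the finger pads; the fingertips stand 22 mm ahead of it and the grasp point (between the pads) lies 3 mm ahead of it; z points along the fingers, y is the line along which they close (so a half turn about z gives the same grasp; the last joint's range is limited). The gripper opens to 88 mm and grips with 3 to 60 N. Pads are 19 mm wide; open, the fingers measure 130 mm over their backs; the gripper's body (78 mm by 193 mm) begins 47 mm behind the grasp point.
Start: joints at [-57.748, 20.546, 0.682, 0, -70.136, -16.507], TCP at [0.183, -0.65, 0.219] pointing down, gripper open.
Joint ranges: [-176.03, 176.03], [-82.01, 121.73], [-58.28, 71.71], [-173.87, 95.51], [-174.79, -0.11], [-173.66, 173.66]. Speed limits (degrees/s): [136.94, 136.94, 172.46, 180, 180, 180].

INTERFACE

Orientations are given as [roll, pitch, yaw] about the fixed x, y, z axes, in that order (R = Rz(yaw) Ry(pitch) Rx(roll)).
In Python, from plant import r, vision gives the robot as it stands.
- The arm moves only by the shell command python3 -m pendant 'ROWS' [FORCE]. ROWS is JSON, a list that holds one entry, the list of rows, each a list of 7 numbers: the shift along the tool's x, y, z scaled (see below), then the turn, a rotation vector about the tool's x, y, z scaled (see below), then the opening, from -1 (shut) to 1 (fully open). In form: [[[x, y, z, wx, wy, wz, fingers], ...]]. A call has exactly 8 rows; each row shifts and turns the commanded pose from where the row before left it, along the tool's axes as they then stand; what a row does not reach is not made up. The controller multiplies each number of a shift by 20 mm and each number of a turn by 4 degrees. A row lasts 1/10 s, in which the tool goes at most 50 mm and 8.59 degrees, less where a joint would pass 70% of its speed; a pose out of reach is approached as far as the arm can. A call with a number of a shift or a turn outside -1 to 1 is refused whole. A call with a gripper value outside its range is refused whole. The fingers move at their own pace and stop on an object; FORCE is the grip in N (left out, the last holds). Time passes only in rows, so rows that do not move let the fingers close, or fill a call up. It gives the time, the measured TCP pose, the force, the opening and the grip force at its end, in the units of the state.
- r.get_state(): the state, without advancing time (a new reading comes with each control period).
- vision.capture(name): name is "side" or "top"; returns a dict with "frame" (400x640x3 uint8, blue, green, red), "depth" (400x640 float32, m along the optical axis (not along the pixel's ray), 0 where there is no reading), "camera_matrix" (3x3 intrinsics, pixels), "extrinsics" (4x4, takes a point from world to camera coordinates). Camera axes: x right, y up, looking along -z (the intrinsics and any distortion apply to the point x, -y, -z); pixel columns grow to the right and rows downward; lengths in m; the calibration is good to about 2 mm. A picture is of the moment at which its call begins.
- r.close_job(): hands the job in; it is judged then, once.
The state is a dict: "time_s": time; "joints": joint angles; "qd": joint speeds; "joint_torque": joint torques, N m; "tcp_pos": TCP position; "eef_rot": TCP orientation; "contact_force": force on the tool from outside, world axes, zero at the start; "moment": the same for the moment, N m; "gripper_width": finger opening in m; "gripper_force": force on a finger pad.
Only numpy, scipy, OpenCV 4.12 (cv2) and the standard library are available. Lean on these libraries where they do the work, as an engineer would, in place of code of your own. Each camera call takes 0.05 s, during which the arm holds its last target. There are 200 camera calls.

TASK

Tidy up after staining: nest all the white ice pots in size order inside one another, standing in the largest one on the bench, each sitting fully down on the floor of the next; and stand all the amber reagent jars upright on the low white shelf in one straight row along the grey middle line, side by side, starting right beside the upright end panel, with less than half a jar's width of gap at the panel and between neighbours. Leave the slide box, timer, stapler and tube rack where they are.

Things in the scene. Friction and masses are not known exactly. Their poses are not given: they have to be found in the camera images.
- pot_xl: largest and lowest of a graded set of white thick-walled round ice pots, open at the top, straight upright walls: outside diameter 150 mm, height 45 mm, inside diameter 134 mm, wall 8 mm, floor 5 mm thick. Origin: centre of the underside; z up the axis.
- pot_l: second largest of the set of white ice pots (narrower and taller than the larger ones, so that its rim stands out above them when nested): outside diameter 116 mm, height 75 mm, inside diameter 100 mm, wall 8 mm, floor 5 mm thick, open at the top. Origin: centre of the underside; z up the axis. May be absent.
- pot_m: third of the set of white ice pots (narrower and taller than the larger ones, so that its rim stands out above them when nested): outside diameter 86 mm, height 105 mm, inside diameter 70 mm, wall 8 mm, floor 5 mm thick, open at the top. Origin: centre of the underside; z up the axis. May be absent.
- pot_s: smallest of the set of white ice pots (narrower and taller than the larger ones, so that its rim stands out above them when nested): outside diameter 60 mm, height 135 mm, inside diameter 44 mm, wall 8 mm, floor 5 mm thick, open at the top. Origin: centre of the underside; z up the axis. May be absent.
- jar0: squat amber glass reagent jar with paper label, heavy base and black screw cap: 60 mm diameter up to 50 mm height, then narrowing to a cap 52 mm across, 75 mm high in all, 0.25 kg. All jars are alike. Origin: centre of the underside; z up the axis. May be absent.
- jar1: squat amber glass reagent jar with paper label, heavy base and black screw cap: 60 mm diameter up to 50 mm height, then narrowing to a cap 52 mm across, 75 mm high in all, 0.25 kg. All jars are alike. Origin: centre of the underside; z up the axis. May be absent.
- jar2: squat amber glass reagent jar with paper label, heavy base and black screw cap: 60 mm diameter up to 50 mm height, then narrowing to a cap 52 mm across, 75 mm high in all, 0.25 kg. All jars are alike. Origin: centre of the underside; z up the axis. May be absent.
- jar3: squat amber glass reagent jar with paper label, heavy base and black screw cap: 60 mm diameter up to 50 mm height, then narrowing to a cap 52 mm across, 75 mm high in all, 0.25 kg. All jars are alike. Origin: centre of the underside; z up the axis. May be absent.
- riser: fixed low white shelf on the bench: top board 130 mm (its x, depth) by 320 mm (its y, length), top surface 60 mm above the bench; a thin grey line marks the middle along its length; an upright end panel 10 mm thick, rising 40 mm above the board, stands at its +y end (the robot's left). Origin: centre of the footprint at bench level.
- row_start (a point): point on the riser's top surface, on the middle line, at the inner face of the end panel (riser frame: y = 0.150, z = 0.060); axes as the riser's, so the row runs from here along -y.
- slide_box: flat blue box of microscope slides, 40 x 75 x 18 mm, a bystander. Origin: centre of the underside.
- timer: round grey bench timer, 52 mm diameter, 18 mm high, a bystander. Origin: centre of the underside.
- stapler: black stapler, 140 mm long (its y), 45 mm high, a bystander. Origin: centre of the underside.
- tube_rack: white tube rack with capped tubes, 90 x 200 mm, 90 mm high, behind the riser, a bystander. Origin: centre of the underside.

How it is judged (in metres and radians):
At the end, for the whole second after the job is handed in: Pots upright (0.12 rad), at rest, each inside every larger one and fully down (5 mm), the largest on the bench. Jars upright (0.1 rad), at rest on the riser, within 15 mm of its middle line, in one row with under 96 mm from centre to centre, the first centre under 68 mm from the end panel (angle between each of pot_xl, pot_l, pot_m, pot_s's own z axis and vertical below 0.12 rad and linear speed of each of pot_xl, pot_l, pot_m, pot_s, jar0, jar1, jar2, jar3 below 0.03 m/s and height (world z) of pot_xl below 0.006 m and horizontal distance between pot_l and pot_xl below 0.013 m and z of pot_l in the frame of pot_xl between 0.002 and 0.01 m and horizontal distance between pot_m and pot_xl below 0.028 m and z of pot_m in the frame of pot_xl between 0.002 and 0.015 m and horizontal distance between pot_s and pot_xl below 0.041 m and z of pot_s in the frame of pot_xl between 0.002 and 0.02 m and horizontal distance between pot_m and pot_l below 0.011 m and z of pot_m in the frame of pot_l between 0.002 and 0.01 m and horizontal distance between pot_s and pot_l below 0.024 m and z of pot_s in the frame of pot_l between 0.002 and 0.015 m and horizontal distance between pot_s and pot_m below 0.009 m and z of pot_s in the frame of pot_m between 0.002 and 0.01 m and angle between each of jar0, jar1, jar2, jar3's own z axis and vertical below 0.1 rad and z of jar0 in the frame of row_start between -0.004 and 0.006 m and x of jar0 in the frame of row_start between -0.015 and 0.015 m and y of jar0 in the frame of row_start between -0.31 and 0 m and (horizontal distance between jar0 and jar1 below 0.096 m or horizontal distance between jar0 and jar2 below 0.096 m or horizontal distance between jar0 and jar3 below 0.096 m) and z of jar1 in the frame of row_start between -0.004 and 0.006 m and x of jar1 in the frame of row_start between -0.015 and 0.015 m and y of jar1 in the frame of row_start between -0.31 and 0 m and (horizontal distance between jar1 and jar0 below 0.096 m or horizontal distance between jar1 and jar2 below 0.096 m or horizontal distance between jar1 and jar3 below 0.096 m) and z of jar2 in the frame of row_start between -0.004 and 0.006 m and x of jar2 in the frame of row_start between -0.015 and 0.015 m and y of jar2 in the frame of row_start between -0.31 and 0 m and (horizontal distance between jar2 and jar0 below 0.096 m or horizontal distance between jar2 and jar1 below 0.096 m or horizontal distance between jar2 and jar3 below 0.096 m) and z of jar3 in the frame of row_start between -0.004 and 0.006 m and x of jar3 in the frame of row_start between -0.015 and 0.015 m and y of jar3 in the frame of row_start between -0.31 and 0 m and (horizontal distance between jar3 and jar0 below 0.096 m or horizontal distance between jar3 and jar1 below 0.096 m or horizontal distance between jar3 and jar2 below 0.096 m) and y of any of jar0, jar1, jar2, jar3 in the frame of row_start above -0.068 m and (horizontal distance between any of jar0, jar1 and jar2 below 0.096 m or horizontal distance between any of jar0, jar1 and jar3 below 0.096 m) and (horizontal distance between any of jar0, jar2 and jar1 below 0.096 m or horizontal distance between any of jar0, jar2 and jar3 below 0.096 m) and (horizontal distance between any of jar0, jar3 and jar1 below 0.096 m or horizontal distance between any of jar0, jar3 and jar2 below 0.096 m)); the robot touches nothing.
It fails at once if the slide box is pushed away (moved more than 5 cm) (distance of slide_box from where it was at the start of the episode above 0.05 m).
It fails at once if the timer is pushed away (moved more than 5 cm) (distance of timer from where it was at the start of the episode above 0.05 m).
It fails at once if the stapler is pushed away (moved more than 5 cm) (distance of stapler from where it was at the start of the episode above 0.05 m).
It fails at once if the tube rack is pushed away (moved more than 5 cm) (distance of tube_rack from where it was at the start of the episode above 0.05 m).
Of pot_l, pot_m, pot_s, jar0, jar1, jar2, jar3 only 6 to 7 are there at a start; the rules pass over those that are not, and their reading is None.
At some moment in a run one of pot_xl, jar0, jar1, jar2, jar3 may be knocked a few centimetres aside while the robot is not near it.
It also fails if it takes over 210 s, if anything falls off the work surface, if the arm or the gripper's body presses on something with over 40 N, if the wrist force passes 120 N, or if a joint passes its speed limit or range.

## Working session

There is one attempt and no reset: what is moved stays moved. The work goes in short steps, Python scripts to look and compute and a shell command to move; the robot and the scene stay as the last step left them, time stands still between calls to the robot, and variables do not carry over. Pictures are saved under pics/ and viewed, at most 14 in all, crops included, and the job is handed in when it is done.

```bash
ls; mkdir -p pics; python3 - <<'E'
from plant import r,vision
import cv2,numpy as np
print(r.get_state())
for n in("top","side"):
    c=vision.capture(n); cv2.imwrite(f"pics/{n}0.png",c["frame"]); print(n,c["camera_matrix"],c["extrinsics"])
    np.savez(f"pics/{n}0.npz",**c)
E
```

```text
pics
{'time_s': 0.0, 'joints': array([-5.77487197e+01,  2.05916840e+01,  6.33862218e-01, -2.01035676e-02,
       -7.01336216e+01, -1.65059775e+01]), 'qd': array([-0.10536728, -0.06953611,  0.03530796, -0.01969247, -0.02040711,
        0.05609334]), 'joint_torque': array([ 4.02796422e-04, -5.82722926e+01,  2.93061876e+01,  6.99726239e+00,
        7.05403945e-03, -1.89267398e-04]), 'tcp_pos': array([ 0.18300324, -0.64921256,  0.21812059]), 'eef_rot': array([ 1.79906955e+02, -7.86326646e-03, -1.64261538e+02]), 'contact_force': array([ 0.12561824, -0.04204717, -0.20234839]), 'moment': array([ 0.01480221,  0.03256676, -0.04235949]), 'gripper_force': 0.0, 'gripper_width': 0.08757794875363764}
top [[366.54384051   0.         322.80451608]
 [  0.         366.54384051 202.18788854]
 [  0.           0.           1.        ]] [[ 0.02741697 -0.99961752 -0.0036229   0.00439856]
 [ 0.99869912  0.02723554  0.04310797 -0.51901877]
 [-0.04299281 -0.00480008  0.99906385 -1.02378717]
 [ 0.          0.          0.          1.        ]]
side [[451.28966828   0.         316.85238004]
 [  0.         451.28966828 198.22980123]
 [  0.           0.           1.        ]] [[-0.86953183 -0.49377501  0.01003221  0.45045442]
 [ 0.36168321 -0.6228248   0.69373952 -0.23835033]
 [-0.33630293  0.60685707  0.72015612 -1.31718169]
 [ 0.          0.          0.          1.        ]]
```

View pics/top0.png

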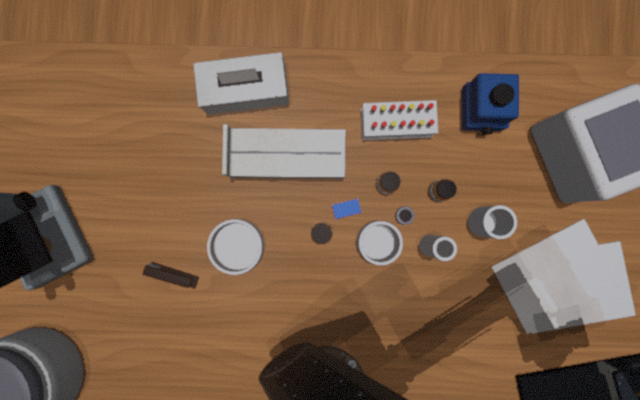

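View pics/side0.png

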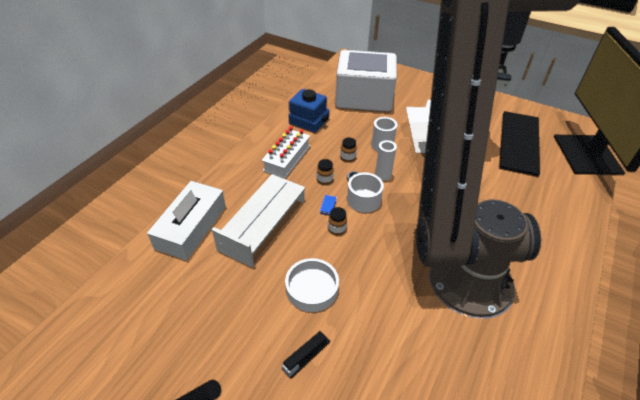

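Top view: the pots are xl (235,247), l (380,243), m (495,222) and s (443,249). The jars are at (389,183), (443,190) and (321,233), and the timer is at (404,215). The riser is at (285,153), with its panel on the left. The side view agrees.

```bash
cat > h.py <<'E'
from plant import r,vision
import cv2,numpy as np
def cloud(c):
    d=c["depth"];K=c["camera_matrix"];E=c["extrinsics"]
    v,u=np.mgrid[:d.shape[0],:d.shape[1]]
    p=np.stack([(u-K[0,2])/K[0,0]*d,-(v-K[1,2])/K[1,1]*d,-d],-1)
    w=(p-E[:3,3])@E[:3,:3]; w[d==0]=np.nan
    return w
def ray(c,uv,z):
    K=c["camera_matrix"];E=c["extrinsics"];uv=np.atleast_2d(np.array(uv,float))
    n=np.c_[(uv[:,0]-K[0,2])/K[0,0],-(uv[:,1]-K[1,2])/K[1,1],-np.ones(len(uv))]@E[:3,:3]
    o=-E[:3,:3].T@E[:3,3]
    return o+n*((z-o[2])/n[:,2])[:,None]
def proj(c,p):
    K=c["camera_matrix"];E=c["extrinsics"];q=E[:3,:3]@np.array(p)+E[:3,3]
    return np.array([K[0,0]*q[0]/-q[2]+K[0,2],K[1,1]*-q[1]/-q[2]+K[1,2]])
def top(c,w,guess,z,rad,tol=.008):
    """centre of the enclosing circle of points at height z near guess (m)"""
    m=(abs(w[...,2]-z)<tol)&(np.hypot(w[...,0]-guess[0],w[...,1]-guess[1])<rad+.03)
    m=cv2.connectedComponentsWithStats(m.astype(np.uint8),connectivity=8)
    if m[0]<2: return None
    k=1+np.argmax(m[2][1:,4]); vs,us=np.nonzero(m[1]==k)
    (u,v),R=cv2.minEnclosingCircle(np.c_[us,vs].astype(np.float32))
    p=ray(c,(u,v),z)[0]; s=R/c["camera_matrix"][0,0]*(1.0238-z)
    return p[:2].round(4),round(s*2,4),len(us),np.median(w[vs,us,2]).round(4)
E
python3 - <<'E'
from h import *
c=dict(np.load("pics/top0.npz")); w=cloud(c)
for n,uv,z,R in [("xl",(235,247),.045,.075),("l",(380,243),.075,.058),("m",(499,221),.105,.043),("s",(445,249),.135,.03),("jA",(390,183),.075,.026),("jB",(444,190),.075,.026),("jC",(321,233),.075,.026),("t",(404,215),.018,.026)]:
    g=ray(c,uv,z)[0]; print(n,g.round(3),top(c,w,g,z,R),w[uv[1],uv[0]].round(3))
for z in (.06,.1):
    m=((abs(w[...,2]-z)<.006)&(w[...,0]>.55)&(w[...,0]<.85)&(w[...,1]>-.1)&(w[...,1]<.32)).astype(np.uint8)
    ct=max(cv2.findContours(m,0,2)[0],key=cv2.contourArea); rc=cv2.minAreaRect(ct)
    print(z,rc,ray(c,cv2.boxPoints(rc),z).round(3))
E
```

```text
xl [0.389 0.254 0.045] (array([0.389 , 0.2564]), np.float64(0.1481), 538, np.float64(0.0442)) [0.385 0.264 0.003]
l [ 0.412 -0.135  0.075] (array([ 0.4123, -0.1351]), np.float64(0.1142), 404, np.float64(0.0745)) [ 0.408 -0.146  0.004]
m [ 0.479 -0.434  0.105] (array([ 0.4763, -0.4333]), np.float64(0.0872), 365, np.float64(0.104)) [ 0.479 -0.47   0.028]
s [ 0.406 -0.287  0.135] (array([ 0.4062, -0.2831]), np.float64(0.0608), 243, np.float64(0.1343)) [ 0.402 -0.306  0.077]
jA [ 0.572 -0.159  0.075] (array([ 0.5763, -0.1583]), np.float64(0.0506), 297, np.float64(0.0748)) [ 0.572 -0.158  0.077]
jB [ 0.557 -0.302  0.075] (array([ 0.5605, -0.307 ]), np.float64(0.0524), 302, np.float64(0.0748)) [ 0.557 -0.302  0.076]
jC [0.434 0.021 0.075] (array([0.4324, 0.0213]), np.float64(0.0506), 298, np.float64(0.0746)) [0.434 0.021 0.075]
t [ 0.489 -0.21   0.018] (array([ 0.4874, -0.2105]), np.float64(0.0513), 267, np.float64(0.0179)) [ 0.489 -0.209  0.019]
0.06 ((285.7653503417969, 152.65074157714844), (116.99244689941406, 48.03099060058594), 0.6510604023933411) [[ 0.58   0.279  0.06 ]
 [ 0.711  0.283  0.06 ]
 [ 0.716 -0.035  0.06 ]
 [ 0.585 -0.037  0.06 ]]
0.1 ((224.3889923095703, 149.49693298339844), (4.526031970977783, 49.11994171142578), 1.5911402702331543) [[0.581 0.283 0.1  ]
 [0.709 0.284 0.1  ]
 [0.709 0.273 0.1  ]
 [0.581 0.271 0.1  ]]
```

```bash
python3 -m pendant '[[[0,0,0,0,0,-0.774,-0.09],[0,0,0,0,0,-0.774,-0.09],[0,0,0,0,0,-0.774,-0.09],[0,0,0,0,0,-0.774,-0.09],[0,0,0,0,0,-0.774,-0.09],[0,0,0,0,0,-0.774,-0.09],[0,0,0,0,0,-0.774,-0.09],[0,0,0,0,0,-0.774,-0.09]]]'
```

```text
time_s: 0.9
tcp_pos: [0.1831, -0.6494, 0.2185]
eef_rot: [179.9, 0.0, -139.4]
contact_force: [-0.2, -0.1, 0.6]
gripper_width: 0.0403
gripper_force: 0.0
```

```bash
for i in 1 2; do python3 -m pendant '[[[0,0,0,0,0,-0.774,-0.09],[0,0,0,0,0,-0.774,-0.09],[0,0,0,0,0,-0.774,-0.09],[0,0,0,0,0,-0.774,-0.09],[0,0,0,0,0,-0.774,-0.09],[0,0,0,0,0,-0.774,-0.09],[0,0,0,0,0,-0.774,-0.09],[0,0,0,0,0,-0.774,-0.09]]]' | sed -n 2,3p; done
for i in 1 2 3 4; do python3 -m pendant '[[[-0.8,-0.44,0,0,0,0,-0.09],[-0.8,-0.44,0,0,0,0,-0.09],[-0.8,-0.44,0,0,0,0,-0.09],[-0.8,-0.44,0,0,0,0,-0.09],[-0.8,-0.44,0,0,0,0,-0.09],[-0.8,-0.44,0,0,0,0,-0.09],[-0.8,-0.44,0,0,0,0,-0.09],[-0.8,-0.44,0,0,0,0,-0.09]]]'| sed -n 2,3p; done
python3 - <<'E'
from h import *
c=vision.capture("top");cv2.imwrite("pics/top1.png",c["frame"]);w=cloud(c)
print(r.get_state()["tcp_pos"],r.get_state()["joints"].round(1))
for n,g,z,R in [("xl",(.389,.256),.045,.075),("l",(.412,-.135),.075,.058),("jA",(.576,-.158),.075,.026),("jB",(.56,-.307),.075,.026),("jC",(.432,.021),.075,.026)]: print(n,top(c,w,g,z,R))
E
```

```text
tcp_pos: [0.183, -0.6494, 0.2185]
eef_rot: [180.0, 0.0, -114.6]
tcp_pos: [0.1831, -0.6494, 0.2185]
eef_rot: [180.0, 0.1, -89.8]
tcp_pos: [0.2542, -0.5201, 0.2193]
eef_rot: [-180.0, -0.0, -89.9]
tcp_pos: [0.3242, -0.3921, 0.2192]
eef_rot: [-180.0, -0.0, -89.9]
tcp_pos: [0.3942, -0.2641, 0.2193]
eef_rot: [-180.0, -0.0, -89.9]
tcp_pos: [0.4643, -0.136, 0.2193]
eef_rot: [-180.0, 0.0, -89.9]
[ 0.46551937 -0.1346835   0.21925903] [  7.2   2.3 -22.6  -0.  -65.   -7.1]
xl (array([0.3866, 0.2836]), np.float64(0.1363), 204, np.float64(0.0438))
l None
jA (array([ 0.5917, -0.1569]), np.float64(0.0389), 46, np.float64(0.0747))
jB (array([ 0.5638, -0.3058]), np.float64(0.0509), 138, np.float64(0.0745))
jC None
```

View pics/top1.png

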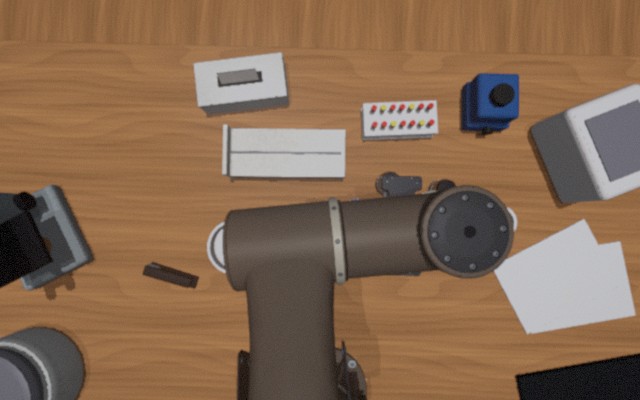

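```bash
for i in 1 2; do python3 -m pendant '[[[0,0,0.47,0,0,0,-0.09],[0,0,0.47,0,0,0,-0.09],[0,0,0.47,0,0,0,-0.09],[0,0,0.47,0,0,0,-0.09],[0,0,0.47,0,0,0,-0.09],[0,0,0.47,0,0,0,-0.09],[0,0,0.47,0,0,0,-0.09],[0,0,0.47,0,0,0,-0.09]]]'; done
python3 -m pendant '[[[0,0,0,0,0,0,-1],[0,0,0,0,0,0,-1],[0,0,0,0,0,0,-1],[0,0,0,0,0,0,-1],[0,0,0,0,0,0,-1],[0,0,0,0,0,0,-1],[0,0,0,0,0,0,-1],[0,0,0,0,0,0,-1]]]' 35
```

```text
time_s: 6.55
tcp_pos: [0.4642, -0.1375, 0.143]
eef_rot: [180.0, -0.0, -90.0]
contact_force: [0.1, 0.7, -0.8]
gripper_width: 0.0402
gripper_force: 0.0
time_s: 7.35
tcp_pos: [0.4643, -0.1374, 0.0679]
eef_rot: [-180.0, -0.0, -89.9]
contact_force: [-0.2, 0.2, -0.1]
gripper_width: 0.0398
gripper_force: 0.0
time_s: 8.15
tcp_pos: [0.4643, -0.1374, 0.0687]
eef_rot: [-180.0, 0.0, -90.0]
contact_force: [-0.0, -0.3, -0.9]
gripper_width: 0.0005
gripper_force: 0.0
```

```bash
python3 - <<'E'
from h import *
c=vision.capture("side");cv2.imwrite("pics/side2.png",cv2.resize(c["frame"][100:300,240:480],None,fx=3,fy=3))
print(r.get_state()["tcp_pos"])
for p in [(.412,-.135,.075),(.47,-.135,.075),(.4645,-.1374,.047)]: print((proj(c,p)-[240,100])*3)
E
```

```text
[ 0.46431195 -0.13740168  0.06871352]
[376.21367986 252.00611104]
[328.8995732  233.66579342]
[332.67817592 252.16597977]
```

View pics/side2.png

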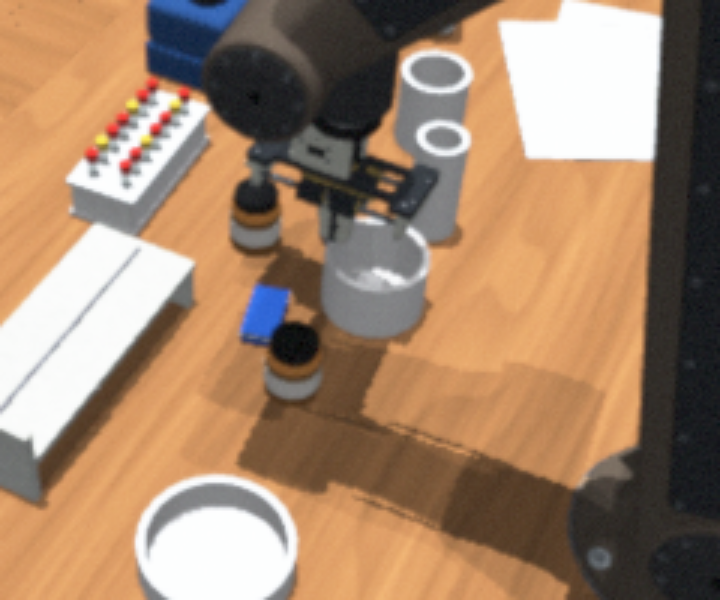

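The view shows the pot standing at its predicted place, with the closed fingers at about (335,225), right on the +x rim. I can't tell yet whether the wall is between them, so I'll zoom in.

```bash
python3 - <<'E'
from h import *
c=vision.capture("side");cv2.imwrite("pics/side3.png",cv2.resize(c["frame"][135:215,310:400],None,fx=7,fy=7,interpolation=cv2.INTER_CUBIC))
w=cloud(c)
for z0 in(.055,.065,.08,.09,.1,.11):
    m=(abs(w[...,2]-z0)<.005)&(abs(w[...,0]-.47)<.12)&(abs(w[...,1]+.135)<.04)
    x=w[m]; print(z0,len(x),np.histogram(x[:,0],np.arange(.35,.6,.01))[0])
print(r.get_state())
E
```

```text
0.055 81 [ 9 10  5  2  0  0  0  0  0  3 10  6  0  0  0  0  0  0  0  0 13  9  8  6]
0.065 89 [14 15  6  1  0  0  0  0  0  7  7  7  0  0  0  0  0  0  0  0 12  7  5  8]
0.08 49 [2 6 1 0 0 0 0 0 1 4 8 4 4 1 0 0 0 0 0 0 3 6 6 3]
0.09 28 [ 0  0  0  0  0  0  0  0  0  3  7  7 10  1  0  0  0  0  0  0  0  0  0  0]
0.1 22 [0 0 0 0 0 0 0 0 0 6 7 4 5 0 0 0 0 0 0 0 0 0 0 0]
0.11 27 [ 0  0  0  0  0  0  0  0  0  3 10  6  6  2  0  0  0  0  0  0  0  0  0  0]
{'time_s': 8.25, 'joints': array([ 6.84662183e+00,  1.17608088e+01, -3.42527662e+01,  4.91939041e-05,
       -4.39847927e+01, -6.79952092e+00]), 'qd': array([ 0.13980152,  0.10665088,  0.023981  ,  0.07732864, -0.01295225,
       -0.04494728]), 'joint_torque': array([ 8.41065375e-04, -3.84969521e+01,  2.16808087e+01,  5.16924664e+00,
        2.70085491e-02, -2.24514679e-05]), 'tcp_pos': array([ 0.46429206, -0.13743113,  0.06866753]), 'eef_rot': array([-1.79998375e+02,  1.59332823e-04, -8.99528637e+01]), 'contact_force': array([-0.70287167,  0.33016759, -0.56788549]), 'moment': array([0.01344365, 0.10574387, 0.00289831]), 'gripper_force': 0.0, 'gripper_width': 0.00017527986219265443}
```

View pics/side3.png

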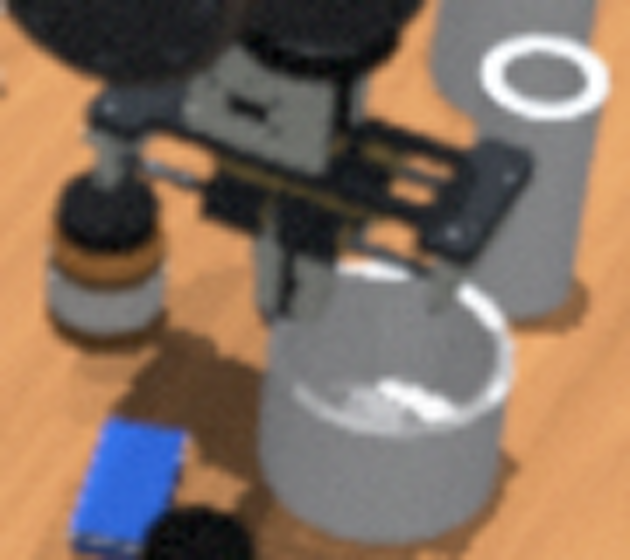

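The wall does look to be between the fingers, although the width reads 0. I'll test this with a small lift.

```bash
python3 -m pendant '[[[0,0,0,0,0,0,-1],[0,0,-0.1,0,0,0,-1],[0,0,-0.3,0,0,0,-1],[0,0,-0.3,0,0,0,-1],[0,0,-0.3,0,0,0,-1],[0,0,-0.3,0,0,0,-1],[0,0,-0.2,0,0,0,-1],[0,0,0,0,0,0,-1]]]' 35
python3 - <<'E'
from h import *
c=vision.capture("side");cv2.imwrite("pics/side4.png",cv2.resize(c["frame"][135:215,310:400],None,fx=7,fy=7,interpolation=cv2.INTER_CUBIC))
print(r.get_state()["tcp_pos"])
E
```

```text
time_s: 9.05
tcp_pos: [0.4648, -0.1374, 0.0994]
eef_rot: [-179.9, 0.0, -89.9]
contact_force: [-0.4, 0.6, -0.2]
gripper_width: 0.0004
gripper_force: 0.0
[ 0.46449051 -0.13739208  0.09899452]
```

View pics/side4.png

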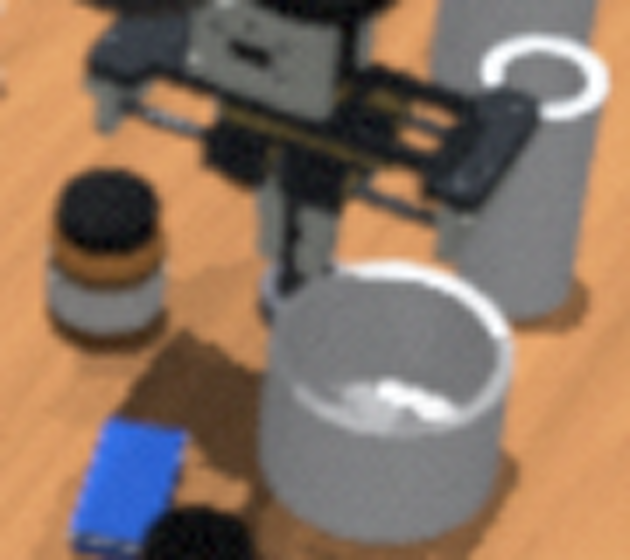

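```bash
python3 - <<'E'
from h import *
c=vision.capture("side");w=cloud(c);print(r.get_state()["tcp_pos"])
m=(abs(w[...,0]-.464)<.03)&(abs(w[...,1]+.137)<.016)&(w[...,2]>.03)&(w[...,2]<.2)
print(np.histogram(w[m][:,2],np.arange(.03,.2,.01)))
for a in np.arange(.07,.15,.01):
    q=w[m&(abs(w[...,2]-a)<.005)]
    if len(q): print(a.round(2),len(q),q.min(0).round(3),q.max(0).round(3))
m2=(abs(w[...,0]-.41)<.1)&(abs(w[...,1]+.135)<.07)&(abs(w[...,2]-.075)<.004)
p=w[m2];print("rim",p.min(0).round(3),p.max(0).round(3),np.median(p,0))
E
```

```text
[ 0.46424773 -0.13738769  0.09869021]
(array([ 6,  8,  6, 11, 17,  0,  0,  6, 27, 22, 26, 27,  2,  0,  0,  1]), array([0.03, 0.04, 0.05, 0.06, 0.07, 0.08, 0.09, 0.1 , 0.11, 0.12, 0.13,
       0.14, 0.15, 0.16, 0.17, 0.18, 0.19]))
0.07 22 [ 0.458 -0.153  0.066] [ 0.469 -0.121  0.075]
0.08 1 [ 0.466 -0.131  0.075] [ 0.466 -0.131  0.075]
0.11 19 [ 0.448 -0.145  0.108] [ 0.481 -0.122  0.115]
0.12 28 [ 0.448 -0.141  0.115] [ 0.48  -0.122  0.124]
0.13 24 [ 0.447 -0.142  0.125] [ 0.482 -0.121  0.135]
0.14 23 [ 0.445 -0.129  0.135] [ 0.481 -0.121  0.145]
rim [ 0.355 -0.19   0.071] [ 0.469 -0.074  0.079] [ 0.41098195 -0.12734807  0.07334636]
```

```bash
python3 - <<'E'
from h import *
c=vision.capture("side");w=cloud(c)
for x in(.452,.464,.476):
  for z in(.077,.09,.1,.11,.12,.14):
    u,v=proj(c,(x,-.128,z)).round().astype(int); print(x,z,(u,v),w[v,u].round(3),c["frame"][v,u])
cv2.imwrite("pics/side5.png",cv2.resize(c["frame"][150:190,335:375],None,fx=14,fy=14,interpolation=cv2.INTER_NEAREST))
E
```

```text
0.452 0.077 (np.int64(354), np.int64(181)) [ 0.459 -0.15   0.054] [118 116 117]
0.452 0.09 (np.int64(354), np.int64(178)) [ 0.461 -0.151  0.066] [122 119 118]
0.452 0.1 (np.int64(354), np.int64(176)) [ 0.462 -0.153  0.073] [121 118 117]
0.452 0.11 (np.int64(354), np.int64(173)) [ 0.451 -0.124  0.115] [102 107 104]
0.452 0.12 (np.int64(354), np.int64(171)) [ 0.453 -0.126  0.121] [103 109 105]
0.452 0.14 (np.int64(355), np.int64(166)) [ 0.45  -0.124  0.146] [ 99 104 102]
0.464 0.077 (np.int64(350), np.int64(179)) [ 0.468 -0.134  0.071] [126 121 120]
0.464 0.09 (np.int64(351), np.int64(176)) [ 0.494 -0.201  0.018] [62 61 57]
0.464 0.1 (np.int64(351), np.int64(174)) [ 0.499 -0.211  0.018] [37 38 36]
0.464 0.11 (np.int64(351), np.int64(172)) [ 0.463 -0.127  0.112] [46 43 41]
0.464 0.12 (np.int64(351), np.int64(170)) [ 0.464 -0.128  0.119] [35 37 35]
0.464 0.14 (np.int64(352), np.int64(165)) [ 0.462 -0.128  0.141] [55 58 55]
0.476 0.077 (np.int64(347), np.int64(178)) [ 0.503 -0.188  0.016] [ 77  84 100]
0.476 0.09 (np.int64(347), np.int64(175)) [ 0.507 -0.196  0.021] [126 131 148]
0.476 0.1 (np.int64(348), np.int64(173)) [ 0.511 -0.211  0.017] [129 134 149]
0.476 0.11 (np.int64(348), np.int64(171)) [ 0.471 -0.12   0.117] [102 114 122]
0.476 0.12 (np.int64(348), np.int64(168)) [ 0.475 -0.127  0.124] [105 110 108]
0.476 0.14 (np.int64(348), np.int64(164)) [ 0.475 -0.125  0.142] [103 109 108]
```

View pics/side5.png

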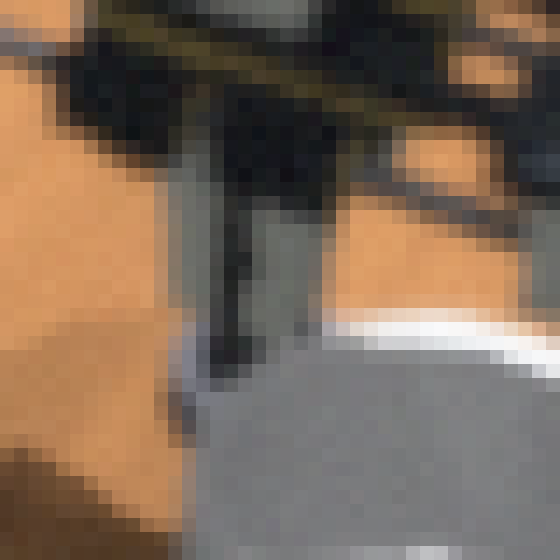

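```bash
python3 -m pendant '[[[0,0,-0.5,0,0,0,0],[0,0,-0.5,0,0,0,0],[0,0,-0.5,0,0,0,0],[0,0,-0.5,0,0,0,0],[0,0,-0.5,0,0,0,0],[0,0,0,0,0,0,0],[0,0,0,0,0,0,0],[0,0,0,0,0,0,0]]]'
python3 - <<'E'
from h import *
c=vision.capture("side");w=cloud(c);s=r.get_state();t=s["tcp_pos"];print(t)
m=(abs(w[...,0]-t[0])<.12)&(abs(w[...,1]-t[1])<.05)&(abs(w[...,2]-t[2])<.12)&(w[...,2]>.082)
p=w[m]-t
for a in np.arange(-.03,.12,.01):
    q=p[abs(p[:,2]-a)<.005]
    if len(q): print(a.round(2),len(q),q.min(0).round(3)[:2],q.max(0).round(3)[:2],np.histogram(q[:,0],np.arange(-.1,.11,.01))[0])
cv2.imwrite("pics/side6.png",cv2.resize(c["frame"][110:190,310:400],None,fx=7,fy=7,interpolation=cv2.INTER_NEAREST))
E
```

```text
time_s: 10.0
tcp_pos: [0.464, -0.1374, 0.1483]
eef_rot: [180.0, 0.0, -90.0]
contact_force: [0.5, -1.1, 0.5]
gripper_width: 0.0432
gripper_force: 0.0
[ 0.46392149 -0.13740968  0.14816832]
0.0 1 [0.024 0.004] [0.024 0.004] [0 0 0 0 0 0 0 0 0 0 0 0 1 0 0 0 0 0 0 0]
0.01 22 [-0.037 -0.006] [0.038 0.017] [0 0 0 0 0 0 7 4 0 0 0 0 7 4 0 0 0 0 0 0]
0.02 36 [-0.038 -0.008] [0.038 0.017] [ 0  0  0  0  0  0 13  5  0  0  0  0 11  7  0  0  0  0  0  0]
0.03 32 [-0.039 -0.003] [0.038 0.018] [ 0  0  0  0  0  0  8  7  0  0  0  1 11  5  0  0  0  0  0  0]
0.04 38 [-0.04  -0.004] [0.04  0.017] [ 0  0  0  0  0  2  9  4  0  0  0  0 15  7  1  0  0  0  0  0]
0.05 27 [-0.041 -0.003] [0.038 0.016] [ 0  0  0  0  0  1  6  3  0  0  0  0 12  5  0  0  0  0  0  0]
0.06 11 [ 0.024 -0.008] [0.035 0.017] [0 0 0 0 0 0 0 0 0 0 0 0 7 4 0 0 0 0 0 0]
0.07 17 [-0.088 -0.034] [0.082 0.042] [0 9 0 0 1 0 0 0 0 0 0 0 4 0 0 0 0 0 3 0]
0.08 108 [-0.089 -0.031] [0.087 0.044] [ 0 18  0  1 15  7  6  4  2  4  2  1 10  9  7  4  2  4 12  0]
0.09 186 [-0.093 -0.03 ] [0.091 0.045] [ 2  6  6  7 21 14 16 13  9  5  6  8 16  9 12  9  7 10  9  1]
0.1 193 [-0.095 -0.034] [0.095 0.044] [14 10  0  2 21 23 31 19  6  5  5  7  3 15 13  7  0  1  7  4]
0.11 418 [-0.097 -0.037] [0.097 0.044] [39 31 40 25 21 21 20 30 18 11  9  7  9  8  6 13 24 32 32 22]
```

View pics/side6.png

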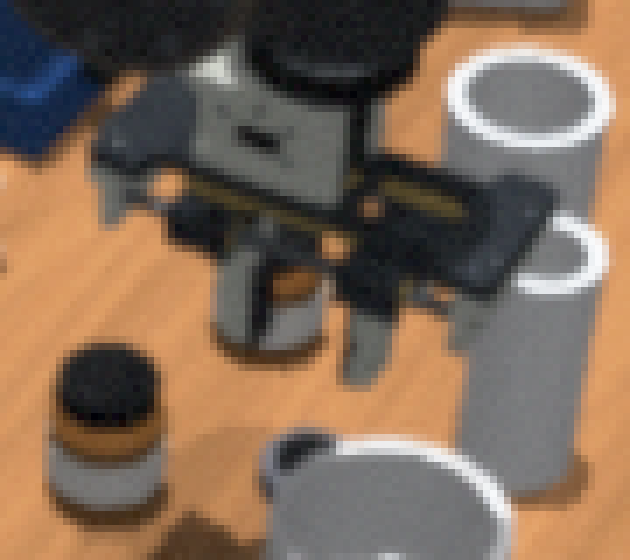

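The fingertips actually sit about 7 mm above the reported TCP, so the z reading is about 29 mm low compared with the cameras. The body, from its depth extents, sits about 5 mm further +y than reported. I'll work from the camera-measured heights and go down to the pot again.

```bash
cat >> h.py <<'E'
def hand():
    """gripper in the side view: body-extents centre x,y and lowest fingertip z, minus reported TCP"""
    c=vision.capture("side");w=cloud(c);t=r.get_state()["tcp_pos"];p=w-t
    m=(abs(p[...,0])<.115)&(p[...,1]>-.06)&(p[...,1]<.07)
    b=p[m&(abs(p[...,2]-.105)<.015)]
    f=p[m&(abs(p[...,0])<.05)&(abs(p[...,1]-.004)<.02)&(p[...,2]>-.03)&(p[...,2]<.06)]
    print("tcp",t.round(4),"body",((b.min(0)+b.max(0))/2).round(4)[:2],(b.max(0)-b.min(0)).round(3)[:2],"z",np.sort(f[:,2])[:6].round(3))
    return c,w
E
python3 -m pendant '[[[0,-0.1,0.66,0,0,0,-0.09],[0,0,0.68,0,0,0,-0.09],[0,0,0.68,0,0,0,-0.09],[0,0,0.68,0,0,0,-0.09],[0,0,0.68,0,0,0,-0.09],[0,0,0.68,0,0,0,-0.09],[0,0,0.68,0,0,0,-0.09],[0,0,0.68,0,0,0,-0.09]]]'
python3 -m pendant '[[[0,0,0,0,0,0,-1],[0,0,0,0,0,0,-1],[0,0,0,0,0,0,-1],[0,0,0,0,0,0,-1],[0,0,0,0,0,0,-1],[0,0,0,0,0,0,-1],[0,0,0,0,0,0,-1],[0,0,0,0,0,0,-1]]]' 35
```

```text
time_s: 10.85
tcp_pos: [0.466, -0.1375, 0.0393]
eef_rot: [179.9, -0.0, -89.9]
contact_force: [0.5, -0.8, 0.9]
gripper_width: 0.0399
gripper_force: 0.0
time_s: 11.65
tcp_pos: [0.4665, -0.1374, 0.0408]
eef_rot: [-180.0, -0.0, -89.9]
contact_force: [-1.9, 1.0, 6.4]
gripper_width: 0.0087
gripper_force: 36.0
```

```bash
python3 -m pendant '[[[0,0,-0.3,0,0,0,-1],[0,0,-0.6,0,0,0,-1],[0,0,-0.7,0,0,0,-1],[0,0,-0.7,0,0,0,-1],[0,0,-0.7,0,0,0,-1],[0,0,-0.7,0,0,0,-1],[0,0,-0.7,0,0,0,-1],[0,0,-0.6,0,0,0,-1]]]' 45
for i in 1 2 3; do python3 -m pendant '[[[-0.81,0.048,0,0,0,0,-1],[-0.81,0.048,0,0,0,0,-1],[-0.81,0.048,0,0,0,0,-1],[-0.81,0.048,0,0,0,0,-1],[-0.81,0.048,0,0,0,0,-1],[-0.81,0.048,0,0,0,0,-1],[-0.81,0.048,0,0,0,0,-1],[-0.81,0.048,0,0,0,0,-1]]]'|tail -5; done
python3 - <<'E'
from h import *
c,w=hand(); np.savez("pics/s7.npz",w=w)
cv2.imwrite("pics/side7.png",cv2.resize(c["frame"][170:330,220:400],None,fx=4,fy=4))
for n,g,z,R in [("xl",(.389,.256),.045,.075),("jC",(.432,.021),.075,.026),("l",(.389,.256),.171,.058)]: print(n,top(c,w,g,z,R))
t=vision.capture("top");wt=cloud(t);print(top(t,wt,(.389,.256),.045,.075))
E
```

```text
time_s: 12.45
tcp_pos: [0.4662, -0.1374, 0.1411]
eef_rot: [-180.0, 0.0, -90.0]
contact_force: [0.2, -0.5, -1.7]
gripper_width: 0.0084
gripper_force: 45.8
tcp_pos: [0.4582, -0.0071, 0.1404]
eef_rot: [180.0, 0.0, -90.0]
contact_force: [0.9, -0.4, -1.3]
gripper_width: 0.0087
gripper_force: 45.8
tcp_pos: [0.4504, 0.1224, 0.1404]
eef_rot: [180.0, 0.0, -90.0]
contact_force: [-0.2, 0.6, -2.6]
gripper_width: 0.0083
gripper_force: 45.8
tcp_pos: [0.4428, 0.2527, 0.1402]
eef_rot: [180.0, -0.0, -89.9]
contact_force: [0.4, 0.8, -2.3]
gripper_width: 0.0083
gripper_force: 45.8
tcp [0.4433 0.2548 0.1403] body [-0.0001  0.0008] [0.194 0.081] z [-0.029 -0.029 -0.028 -0.028 -0.027 -0.026]
xl (array([0.3856, 0.265 ]), np.float64(0.1158), 329, np.float64(0.0431))
jC None
l (array([0.3979, 0.2512]), np.float64(0.0956), 331, np.float64(0.1716))
(array([0.3889, 0.2524]), np.float64(0.1462), 263, np.float64(0.0442))
```

View pics/side7.png

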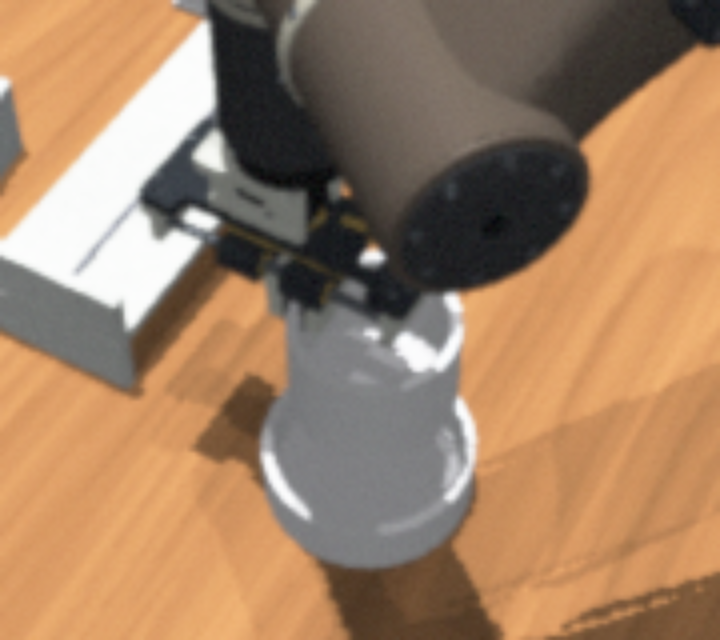

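The pot hangs upright above pot_xl. I'll fit the outer walls of both pots to get the remaining offset.

```bash
cat >> h.py <<'E'
from scipy.optimize import least_squares
def wall(w,g,R,z0,z1):
    """centre of a known-radius cylinder from side-view points of its outer wall (side facing the camera)"""
    cam=np.array([.035,.873]); p=w[(w[...,2]>z0)&(w[...,2]<z1)]; g=np.array(g,float)
    for k in range(3):
        d=p[:,:2]-g; n=np.hypot(*d.T); q=p[(abs(n-R)<(.012,.006,.004)[k])&((d@(cam-g))>.25*n*np.hypot(*(cam-g)))]
        s=least_squares(lambda c:np.hypot(*(q[:,:2]-c).T)-R,g,loss="soft_l1",f_scale=.001); g=s.x
    return g.round(4),len(q)
E
python3 - <<'E'
from h import *
w=np.load("pics/s7.npz")["w"]
print("l",wall(w,(.389,.255),.058,.115,.16),wall(w,(.389,.255),.058,.105,.125),wall(w,(.389,.255),.058,.145,.165))
print("xl",wall(w,(.389,.255),.075,.008,.04))
w=cloud(vision.capture("side"))
print("l",wall(w,(.389,.255),.058,.115,.16),"xl",wall(w,(.389,.255),.075,.008,.04),"jC",wall(w,(.432,.021),.030,.008,.04))
E
```

```text
l (array([0.3901, 0.2506]), 407) (array([0.3901, 0.2507]), 177) (array([0.39  , 0.2505]), 191)
xl (array([0.3899, 0.2581]), 312)
l (array([0.3905, 0.2515]), 405) xl (array([0.3898, 0.2581]), 300) jC (array([0.432, 0.021]), 0)
```

```bash
python3 -m pendant '[[[-0.33,0,0,0,0,0,-1],[0,0,0,0,0,0,-1],[0,0,0.5,0,0,0,-1],[0,0,0.6,0,0,0,-1],[0,0,0.6,0,0,0,-1],[0,0,0.4,0,0,0,-1],[0,0,0,0,0,0,-1],[0,0,0,0,0,0,-1]]]'
python3 - <<'E'
from h import *
w=cloud(vision.capture("side"))
print("l",wall(w,(.389,.257),.058,.07,.11),"xl",wall(w,(.389,.255),.075,.008,.035))
E
```

```text
time_s: 15.8
tcp_pos: [0.443, 0.2578, 0.098]
eef_rot: [180.0, -0.0, -89.9]
contact_force: [0.6, 0.4, -1.6]
gripper_width: 0.0086
gripper_force: 45.8
l (array([0.3904, 0.2558]), 339) xl (array([0.3898, 0.2581]), 263)
```

```bash
python3 -m pendant '[[[-0.1,0,0.3,0,0,0,-1],[0,0,0.4,0,0,0,-1],[0,0,0.4,0,0,0,-1],[0,0,0.4,0,0,0,-1],[0,0,0.4,0,0,0,-1],[0,0,0.4,0,0,0,-1],[0,0,0.15,0,0,0,-1],[0,0,0,0,0,0,-1]]]'
python3 -m pendant '[[[0,0,0.05,0,0,0,-1],[0,0,0.05,0,0,0,-1],[0,0,0,0,0,0,-1],[0,0,0,0,0,0,-1],[0,0,0,0,0,0,-1],[0,0,0,0,0,0,-1],[0,0,0,0,0,0,-1],[0,0,0,0,0,0,-1]]]'
```

```text
time_s: 16.65
tcp_pos: [0.4427, 0.2597, 0.0486]
eef_rot: [180.0, -0.1, -90.0]
contact_force: [0.8, 0.8, -1.9]
gripper_width: 0.0082
gripper_force: 45.8
time_s: 17.45
tcp_pos: [0.4429, 0.26, 0.0473]
eef_rot: [180.0, 0.0, -90.0]
contact_force: [0.4, 0.3, -1.1]
gripper_width: 0.0083
gripper_force: 45.8
```

```bash
python3 -m pendant '[[[0,0,0.06,0,0,0,-1],[0,0,0,0,0,0,-1],[0,0,0,0,0,0,-1],[0,0,0,0,0,0,-0.4],[0,0,0,0,0,0,-0.4],[0,0,0,0,0,0,-0.4],[0,0,0,0,0,0,-0.4],[0,0,0,0,0,0,-0.4]]]'
for i in 1 2; do python3 -m pendant '[[[0,0,-0.5,0,0,0,-0.4],[0,0,-0.6,0,0,0,-0.4],[0,0,-0.6,0,0,0,-0.4],[0,0,-0.6,0,0,0,-0.4],[0,0,-0.6,0,0,0,-0.4],[0,0,-0.6,0,0,0,-0.4],[0,0,-0.6,0,0,0,-0.4],[0,0,-0.6,0,0,0,-0.09]]]'; done
python3 - <<'E'
from h import *
c=vision.capture("side");w=cloud(c)
print("l",wall(w,(.389,.257),.058,.052,.073),"xl",wall(w,(.389,.255),.075,.008,.035))
print("rim z",top(c,w,(.389,.257),.08,.058),"m",wall(w,(.476,-.433),.043,.02,.1),"s",wall(w,(.406,-.283),.03,.02,.13))
E
```

```text
time_s: 18.25
tcp_pos: [0.4429, 0.26, 0.0461]
eef_rot: [-180.0, 0.0, -90.0]
contact_force: [0.0, 0.5, 0.2]
gripper_width: 0.0264
gripper_force: 0.0
time_s: 19.05
tcp_pos: [0.4429, 0.26, 0.1412]
eef_rot: [-180.0, 0.0, -90.0]
contact_force: [-0.3, -0.3, 0.6]
gripper_width: 0.0302
gripper_force: 0.0
time_s: 19.85
tcp_pos: [0.4429, 0.2599, 0.2351]
eef_rot: [-180.0, 0.0, -90.0]
contact_force: [0.1, -0.5, 0.8]
gripper_width: 0.0306
gripper_force: 0.0
l (array([0.3902, 0.2587]), 169) xl (array([0.3898, 0.2581]), 264)
rim z (array([0.3872, 0.2629]), np.float64(0.0872), 377, np.float64(0.078)) m (array([ 0.476, -0.433]), 0) s (array([ 0.4076, -0.2845]), 206)
```

```bash
for i in 1 2 3 4 5; do python3 -m pendant '[[[0.87,-0.0905,0,0,0,0,-0.09],[0.87,-0.0905,0,0,0,0,-0.09],[0.87,-0.0905,0,0,0,0,-0.09],[0.87,-0.0905,0,0,0,0,-0.09],[0.87,-0.0905,0,0,0,0,-0.09],[0.87,-0.0905,0,0,0,0,-0.09],[0.87,-0.0905,0,0,0,0,-0.09],[0.87,-0.0905,0,0,0,0,-0.09]]]'|sed -n 2p; done
python3 - <<'E'
from h import *
c,w=hand()
m=(abs(w[...,2]-.105)<.005)&(np.hypot(w[...,0]-.476,w[...,1]+.433)<.06)
print("m",top(c,w,(.476,-.433),.105,.043),w[m].min(0),w[m].max(0),wall(w,(.476,-.433),.043,.03,.09))
c=vision.capture("top");w=cloud(c)
for n,g,z,R in [("xl",(.389,.256),.045,.075),("l",(.39,.258),.08,.058),("jA",(.576,-.158),.075,.026),("jC",(.432,.021),.075,.026)]: print(n,top(c,w,g,z,R))
E
```

```text
tcp_pos: [0.4574, 0.1188, 0.234]
tcp_pos: [0.4716, -0.0203, 0.2339]
tcp_pos: [0.4859, -0.1594, 0.2339]
tcp_pos: [0.5002, -0.2985, 0.2338]
tcp_pos: [0.5161, -0.4374, 0.2339]
tcp [ 0.5161 -0.4395  0.2335] body [0.0002 0.0062] [0.193 0.085] z [0.004 0.006 0.008 0.008 0.008 0.008]
m (array([ 0.4732, -0.4227]), np.float64(0.0472), 136, np.float64(0.1015)) [ 0.43471548 -0.47821028  0.10021607] [ 0.51776019 -0.38702575  0.10806704] (array([ 0.4772, -0.435 ]), 193)
xl (array([0.3887, 0.2561]), np.float64(0.1482), 482, np.float64(0.044))
l (array([0.3893, 0.2568]), np.float64(0.1145), 429, np.float64(0.079))
jA (array([ 0.5763, -0.1583]), np.float64(0.0506), 296, np.float64(0.0744))
jC (array([0.4323, 0.0213]), np.float64(0.0505), 296, np.float64(0.0746))
```

```bash
for i in 1 2; do python3 -m pendant '[[[0,0,0.5,0,0,0,-0.09],[0,0,0.5,0,0,0,-0.09],[0,0,0.5,0,0,0,-0.09],[0,0,0.5,0,0,0,-0.09],[0,0,0.5,0,0,0,-0.09],[0,0,0.5,0,0,0,-0.09],[0,0,0.5,0,0,0,-0.09],[0,0,0.5,0,0,0,-0.09]]]'|tail -5; done
python3 -m pendant '[[[0,0,0,0,0,0,-1],[0,0,0,0,0,0,-1],[0,0,0,0,0,0,-1],[0,0,0,0,0,0,-1],[0,0,0,0,0,0,-1],[0,0,0,0,0,0,-1],[0,0,0,0,0,0,-1],[0,0,0,0,0,0,-1]]]' 45
```

```text
tcp_pos: [0.5159, -0.4359, 0.1532]
eef_rot: [180.0, 0.0, -89.9]
contact_force: [-0.3, 0.2, -1.0]
gripper_width: 0.0397
gripper_force: 0.0
tcp_pos: [0.5159, -0.436, 0.0732]
eef_rot: [-180.0, -0.0, -90.0]
contact_force: [0.3, -0.5, 0.8]
gripper_width: 0.0399
gripper_force: 0.0
time_s: 26.4
tcp_pos: [0.516, -0.4362, 0.0746]
eef_rot: [-180.0, -0.0, -89.9]
contact_force: [-1.8, 0.0, 6.5]
gripper_width: 0.0091
gripper_force: 42.8
```

```bash
python3 -m pendant '[[[0,0,-0.3,0,0,0,-1],[0,0,-0.8,0,0,0,-1],[0,0,-1,0,0,0,-1],[0,0,-1,0,0,0,-1],[0,0,-1,0,0,0,-1],[0,0,-1,0,0,0,-1],[0,0,-1,0,0,0,-1],[0,0,-1,0,0,0,-1]]]' 45
for i in 1 2 3 4 5; do python3 -m pendant '[[[-0.865,0.109,0,0,0,0,-1],[-0.865,0.109,0,0,0,0,-1],[-0.865,0.109,0,0,0,0,-1],[-0.865,0.109,0,0,0,0,-1],[-0.865,0.109,0,0,0,0,-1],[-0.865,0.109,0,0,0,0,-1],[-0.865,0.109,0,0,0,0,-1],[-0.865,0.109,0,0,0,0,-1]]]'|sed -n '2p;5,6p'; done
python3 - <<'E'
from h import *
w=cloud(vision.capture("side"));print(r.get_state()["tcp_pos"])
print("m",wall(w,(.39,.257),.043,.165,.21),wall(w,(.39,.257),.043,.165,.185),"l",wall(w,(.39,.258),.058,.052,.073),"xl",wall(w,(.389,.255),.075,.008,.035))
E
```

```text
time_s: 27.2
tcp_pos: [0.5159, -0.4356, 0.2166]
eef_rot: [180.0, 0.0, -90.0]
contact_force: [0.8, 0.2, -2.3]
gripper_width: 0.0091
gripper_force: 42.8
tcp_pos: [0.4981, -0.2961, 0.2161]
gripper_width: 0.0093
gripper_force: 42.8
tcp_pos: [0.4804, -0.1579, 0.2162]
gripper_width: 0.0092
gripper_force: 42.8
tcp_pos: [0.4627, -0.0197, 0.2162]
gripper_width: 0.0095
gripper_force: 42.8
tcp_pos: [0.445, 0.1186, 0.2162]
gripper_width: 0.0091
gripper_force: 42.8
tcp_pos: [0.4277, 0.2572, 0.2161]
gripper_width: 0.0096
gripper_force: 42.8
[0.42803819 0.2593233  0.21607678]
m (array([0.3898, 0.259 ]), 343) (array([0.39  , 0.2591]), 145) l (array([0.3903, 0.2589]), 171) xl (array([0.3898, 0.258 ]), 253)
```

```bash
python3 -m pendant '[[[0,0,0.5,0,0,0,-1],[0,0,0.5,0,0,0,-1],[0,0,0.5,0,0,0,-1],[0,0,0.5,0,0,0,-1],[0,0,0.5,0,0,0,-1],[0,0,0.5,0,0,0,-1],[0,0,0.5,0,0,0,-1],[0,0,0.5,0,0,0,-1]]]'
python3 -m pendant '[[[0,0,0.5,0,0,0,-1],[0,0,0.5,0,0,0,-1],[0,0,0.5,0,0,0,-1],[0,0,0.4,0,0,0,-1],[0,0,0.3,0,0,0,-1],[0,0,0.1,0,0,0,-1],[0,0,0.05,0,0,0,-1],[0,0,0,0,0,0,-1]]]'
python3 -m pendant '[[[0,0,0.05,0,0,0,-1],[0,0,0.05,0,0,0,-1],[0,0,0,0,0,0,-1],[0,0,0,0,0,0,-1],[0,0,0,0,0,0,-1],[0,0,0,0,0,0,-1],[0,0,0,0,0,0,-1],[0,0,0,0,0,0,-1]]]'
```

```text
time_s: 32.05
tcp_pos: [0.4282, 0.2559, 0.1352]
eef_rot: [180.0, -0.0, -90.0]
contact_force: [-0.2, 1.0, -0.8]
gripper_width: 0.0093
gripper_force: 42.8
time_s: 32.85
tcp_pos: [0.4283, 0.2561, 0.0892]
eef_rot: [-180.0, 0.0, -89.9]
contact_force: [1.0, 0.0, -1.9]
gripper_width: 0.0091
gripper_force: 42.8
time_s: 33.65
tcp_pos: [0.4281, 0.2559, 0.0871]
eef_rot: [180.0, 0.0, -90.0]
contact_force: [-0.6, -0.3, -0.3]
gripper_width: 0.0094
gripper_force: 42.8
```

```bash
python3 -m pendant '[[[0,0,0.05,0,0,0,-1],[0,0,0.05,0,0,0,-1],[0,0,0,0,0,0,-1],[0,0,0,0,0,0,-0.4],[0,0,0,0,0,0,-0.4],[0,0,0,0,0,0,-0.4],[0,0,0,0,0,0,-0.4],[0,0,0,0,0,0,-0.4]]]'
python3 -m pendant '[[[0,0,-0.5,0,0,0,-0.4],[0,0,-0.9,0,0,0,-0.4],[0,0,-0.9,0,0,0,-0.4],[0,0,-0.9,0,0,0,-0.4],[0,0,-0.9,0,0,0,-0.4],[0,0,-0.9,0,0,0,-0.4],[0,0,-0.9,0,0,0,-0.4],[0,0,-0.9,0,0,0,-0.4]]]'
python3 - <<'E'
from h import *
w=cloud(vision.capture("side"));print(r.get_state()["tcp_pos"])
print("m",wall(w,(.39,.257),.043,.085,.11),"l",wall(w,(.39,.258),.058,.052,.073),"s",wall(w,(.407,-.284),.03,.03,.12))
E
for i in 1 2 3 4; do python3 -m pendant '[[[0.85,0.033,0,0,0,0,1],[0.85,0.033,0,0,0,0,1],[0.85,0.033,0,0,0,0,1],[0.85,0.033,0,0,0,0,1],[0.85,0.033,0,0,0,0,1],[0.85,0.033,0,0,0,0,1],[0.85,0.033,0,0,0,0,1],[0.85,0.033,0,0,0,0,1]]]'|sed -n '2p;5,6p'; done
python3 - <<'E'
from h import *
c,w=hand();print("s",wall(w,(.407,-.284),.03,.03,.12))
c=vision.capture("top");w=cloud(c)
for n,g,z,R in [("xl",(.389,.256),.045,.075),("m",(.39,.258),.115,.043),("l",(.39,.258),.08,.058)]: print(n,top(c,w,g,z,R))
E
```

```text
time_s: 34.45
tcp_pos: [0.4282, 0.256, 0.0851]
eef_rot: [-180.0, 0.0, -90.0]
contact_force: [-0.1, -0.9, 0.3]
gripper_width: 0.0262
gripper_force: 0.0
time_s: 35.25
tcp_pos: [0.4281, 0.2559, 0.2227]
eef_rot: [-180.0, 0.0, -89.9]
contact_force: [-0.4, -0.4, -0.2]
gripper_width: 0.0262
gripper_force: 0.0
[0.42939161 0.25676392 0.22583215]
m (array([0.3907, 0.2572]), 160) l (array([0.39  , 0.2588]), 175) s (array([ 0.4086, -0.2804]), 16)
tcp_pos: [0.4228, 0.1184, 0.2211]
gripper_width: 0.0841
gripper_force: 0.0
tcp_pos: [0.4174, -0.0175, 0.2211]
gripper_width: 0.0872
gripper_force: 0.0
tcp_pos: [0.412, -0.1534, 0.2211]
gripper_width: 0.0873
gripper_force: 0.0
tcp_pos: [0.4067, -0.2893, 0.221]
gripper_width: 0.0875
gripper_force: 0.0
tcp [ 0.4068 -0.2909  0.2208] body [-0.0003  0.0051] [0.194 0.083] z [0.002 0.005 0.006 0.008 0.009 0.01 ]
s (array([ 0.4075, -0.2842]), 309)
xl (array([0.3885, 0.2561]), np.float64(0.148), 480, np.float64(0.0441))
m (array([0.3899, 0.2556]), np.float64(0.0852), 343, np.float64(0.114))
l (array([0.3895, 0.2569]), np.float64(0.1146), 386, np.float64(0.0791))
```

```bash
python3 -m pendant '[[[-0.1,0,0.75,0,0,0,1],[0,0,0.75,0,0,0,1],[0,0,0.75,0,0,0,1],[0,0,0.75,0,0,0,1],[0,0,0.75,0,0,0,1],[0,0,0.75,0,0,0,1],[0,0,0.75,0,0,0,1],[0,0,0.75,0,0,0,1]]]'
python3 -m pendant '[[[0,0,0,0,0,0,-0.2],[0,0,0,0,0,0,-0.5],[0,0,0,0,0,0,-1],[0,0,0,0,0,0,-1],[0,0,0,0,0,0,-1],[0,0,0,0,0,0,-1],[0,0,0,0,0,0,-1],[0,0,0,0,0,0,-1]]]' 35
python3 -m pendant '[[[0,0,-0.5,0,0,0,-1],[0,0,-1,0,0,0,-1],[0,0,-1,0,0,0,-1],[0,0,-1,0,0,0,-1],[0,0,-1,0,0,0,-1],[0,0,-1,0,0,0,-1],[0,0,-1,0,0,0,-1],[0,0,-1,0,0,0,-1]]]'
```

```text
time_s: 39.4
tcp_pos: [0.407, -0.286, 0.1006]
eef_rot: [-180.0, 0.0, -90.0]
contact_force: [-0.1, 0.4, -1.2]
gripper_width: 0.0874
gripper_force: 0.0
time_s: 40.2
tcp_pos: [0.4078, -0.2864, 0.1019]
eef_rot: [-179.9, -0.0, -89.9]
contact_force: [-1.0, -0.6, 5.7]
gripper_width: 0.0604
gripper_force: 35.0
time_s: 41.0
tcp_pos: [0.4072, -0.2859, 0.2524]
eef_rot: [-180.0, 0.0, -90.0]
contact_force: [-0.3, -0.2, -1.1]
gripper_width: 0.0602
gripper_force: 35.0
```

```bash
for i in 1 2; do python3 -m pendant '[[[-0.845,0,0,0,0,0,-1],[-0.845,0,0,0,0,0,-1],[-0.845,0,0,0,0,0,-1],[-0.845,0,0,0,0,0,-1],[-0.845,0,0,0,0,0,-1],[-0.845,0,0,0,0,0,-1],[-0.845,0,0,0,0,0,-1],[-0.845,0,0,0,0,0,-1]]]'|sed -n '2p;5,6p'; done
for i in 1 2; do python3 -m pendant '[[[-0.845,0.054,0,0,0,0,-1],[-0.845,0.054,0,0,0,0,-1],[-0.845,0.054,0,0,0,0,-1],[-0.845,0.054,0,0,0,0,-1],[-0.845,0.054,0,0,0,0,-1],[-0.845,0.054,0,0,0,0,-1],[-0.845,0.054,0,0,0,0,-1],[-0.845,0.054,0,0,0,0,-1]]]'|sed -n '2p;5,6p'; done
python3 - <<'E'
from h import *
w=cloud(vision.capture("side"));print(r.get_state()["tcp_pos"])
print("s",wall(w,(.39,.257),.03,.16,.25),wall(w,(.39,.257),.03,.16,.19),"m",wall(w,(.39,.257),.043,.085,.11),"l",wall(w,(.39,.258),.058,.052,.073))
E
```

```text
tcp_pos: [0.407, -0.1501, 0.2515]
gripper_width: 0.0603
gripper_force: 35.0
tcp_pos: [0.4069, -0.0149, 0.2515]
gripper_width: 0.0601
gripper_force: 35.0
tcp_pos: [0.3981, 0.1202, 0.2515]
gripper_width: 0.0597
gripper_force: 35.0
tcp_pos: [0.3896, 0.2561, 0.251]
gripper_width: 0.0601
gripper_force: 35.0
[0.38992398 0.25809061 0.2509223 ]
s (array([0.3894, 0.2571]), 494) (array([0.3893, 0.2572]), 154) m (array([0.3905, 0.2577]), 160) l (array([0.3901, 0.2586]), 172)
```

```bash
python3 -m pendant '[[[0,-0.03,0.5,0,0,0,-1],[0,0,0.5,0,0,0,-1],[0,0,0.5,0,0,0,-1],[0,0,0.5,0,0,0,-1],[0,0,0.5,0,0,0,-1],[0,0,0.4,0,0,0,-1],[0,0,0.4,0,0,0,-1],[0,0,0.4,0,0,0,-1]]]'
python3 -m pendant '[[[0,0,0.5,0,0,0,-1],[0,0,0.5,0,0,0,-1],[0,0,0.5,0,0,0,-1],[0,0,0.5,0,0,0,-1],[0,0,0.5,0,0,0,-1],[0,0,0.3,0,0,0,-1],[0,0,0.05,0,0,0,-1],[0,0,0,0,0,0,-1]]]'
python3 -m pendant '[[[0,0,0.05,0,0,0,-1],[0,0,0.05,0,0,0,-1],[0,0,0.05,0,0,0,-1],[0,0,0,0,0,0,-1],[0,0,0,0,0,0,-1],[0,0,0,0,0,0,-1],[0,0,0,0,0,0,-1],[0,0,0,0,0,0,-1]]]'
```

```text
time_s: 45.05
tcp_pos: [0.3904, 0.2547, 0.1765]
eef_rot: [-180.0, 0.0, -90.0]
contact_force: [-0.5, 0.9, -0.3]
gripper_width: 0.0602
gripper_force: 35.0
time_s: 45.85
tcp_pos: [0.3904, 0.2548, 0.12]
eef_rot: [180.0, -0.0, -89.9]
contact_force: [1.0, 0.5, -1.6]
gripper_width: 0.0596
gripper_force: 35.0
time_s: 46.65
tcp_pos: [0.3903, 0.2547, 0.1171]
eef_rot: [-180.0, 0.0, -90.0]
contact_force: [0.3, -0.7, -1.3]
gripper_width: 0.0599
gripper_force: 35.0
```

Next I release, go up and check. Then I move to jar C.

```bash
python3 -m pendant '[[[0,0,0.02,0,0,0,-1],[0,0,0,0,0,0,-1],[0,0,0,0,0,0,0.7],[0,0,0,0,0,0,0.7],[0,0,0,0,0,0,0.7],[0,0,0,0,0,0,0.7],[0,0,-0.2,0,0,0,0.7],[0,0,-0.4,0,0,0,0.7]]]'
python3 -m pendant '[[[0,0,-0.6,0,0,0,1],[0,0,-0.6,0,0,0,1],[0,0,-0.6,0,0,0,1],[0,0,-0.6,0,0,0,1],[0,0,-0.5,0,0,0,1],[-0,0,-0.2,0,0,0,1],[0.5,-0.2,0,0,0,0,1],[0.8,-0.2,0,0,0,0,1]]]'
python3 - <<'E'
from h import *
c=vision.capture("side");w=cloud(c);print(r.get_state()["tcp_pos"])
print("s",wall(w,(.39,.257),.03,.12,.145),"m",wall(w,(.39,.257),.043,.085,.11),top(c,w,(.389,.257),.150,.03),"jC",wall(w,(.432,.021),.03,.008,.045))
m=(np.hypot(w[...,0]-.39,w[...,1]-.257)<.034)&(w[...,2]>.13)&(w[...,2]<.17);print(np.percentile(w[m][:,2],[50,90,98]))
E
```

```text
time_s: 47.45
tcp_pos: [0.3901, 0.2544, 0.1286]
eef_rot: [180.0, -0.1, -90.0]
contact_force: [0.4, -0.2, -0.3]
gripper_width: 0.0743
gripper_force: 0.0
time_s: 48.25
tcp_pos: [0.3983, 0.2281, 0.1903]
eef_rot: [180.0, -0.0, -89.9]
contact_force: [0.3, -0.5, 0.2]
gripper_width: 0.0875
gripper_force: 0.0
[0.39807732 0.22571405 0.18997064]
s (array([0.39 , 0.256]), 119) m (array([0.3904, 0.2574]), 156) (array([0.387 , 0.2605]), np.float64(0.0435), 204, np.float64(0.1477)) jC (array([0.4331, 0.0222]), 1)
[0.14599869 0.15026196 0.15179214]
```

```bash
for i in 1 2; do python3 -m pendant '[[[0.65,-0.107,0,0,0,0,1],[0.65,-0.107,0,0,0,0,1],[0.65,-0.107,0,0,0,0,1],[0.65,-0.107,0,0,0,0,1],[0.65,-0.107,0,0,0,0,1],[0.65,-0.107,0,0,0,0,1],[0.65,-0.107,0,0,0,0,1],[0.65,-0.107,0,0,0,0,1]]]'|sed -n '2p'; done
python3 - <<'E'
from h import *
c,w=hand();print("jC",top(c,w,(.432,.021),.074,.026),wall(w,(.432,.021),.03,.008,.045))
c=vision.capture("top");w=cloud(c)
for n,g in [("jA",(.576,-.158)),("jB",(.56,-.307)),("jC",(.432,.021))]: print(n,top(c,w,g,.075,.026))
for n,z,R in(("xl",.045,.075),("m",.115,.043),("s",.15,.03)): print(n,top(c,w,(.39,.257),z,R))
E
```

```text
tcp_pos: [0.4157, 0.1236, 0.1907]
tcp_pos: [0.4329, 0.0197, 0.1907]
tcp [0.4328 0.0186 0.1906] body [0.0001 0.0044] [0.195 0.082] z [0.006 0.007 0.008 0.009 0.009 0.011]
jC (array([0.431 , 0.0257]), np.float64(0.0348), 185, np.float64(0.0731)) (array([0.4329, 0.0224]), 140)
jA (array([ 0.5762, -0.1581]), np.float64(0.0511), 297, np.float64(0.0747))
jB (array([ 0.5598, -0.3071]), np.float64(0.052), 304, np.float64(0.0746))
jC None
xl (array([0.3901, 0.257 ]), np.float64(0.147), 250, np.float64(0.0445))
m (array([0.3905, 0.2558]), np.float64(0.0854), 198, np.float64(0.1141))
s (array([0.3887, 0.2539]), np.float64(0.0598), 175, np.float64(0.1493))
```

```bash
for i in 1 2; do python3 -m pendant '[[[0,0,0.555,0,0,0,1],[0,0,0.555,0,0,0,1],[0,0,0.555,0,0,0,1],[0,0,0.555,0,0,0,1],[0,0,0.555,0,0,0,1],[0,0,0.555,0,0,0,1],[0,0,0.555,0,0,0,1],[0,0,0.555,0,0,0,1]]]'|sed -n '2p;4p'; done
python3 -m pendant '[[[0,0,0,0,0,0,0.2],[0,0,0,0,0,0,-0.3],[0,0,0,0,0,0,-1],[0,0,0,0,0,0,-1],[0,0,0,0,0,0,-1],[0,0,0,0,0,0,-1],[0,0,0,0,0,0,-1],[0,0,0,0,0,0,-1]]]' 35
```

```text
tcp_pos: [0.4328, 0.0208, 0.1009]
contact_force: [0.3, 0.3, 0.1]
tcp_pos: [0.4328, 0.0208, 0.0122]
contact_force: [0.4, -0.3, 0.4]
time_s: 52.4
tcp_pos: [0.4331, 0.0209, 0.0135]
eef_rot: [-180.0, 0.0, -89.9]
contact_force: [-1.7, 0.5, 5.9]
gripper_width: 0.0594
gripper_force: 35.0
```

```bash
python3 -m pendant '[[[0,0,-0.4,0,0,0,-1],[0,0,-0.9,0,0,0,-1],[0,0,-1,0,0,0,-1],[0,0,-1,0,0,0,-1],[0,0,-1,0,0,0,-1],[0,0,-1,0,0,0,-1],[0,0,-1,0,0,0,-1],[0,0,-0.7,0,0,0,-1]]]'|sed -n '2p;5,6p'
for i in 1 2; do python3 -m pendant '[[[-0.64,-0.67,0,0,0,0,-1],[-0.64,-0.67,0,0,0,0,-1],[-0.64,-0.67,0,0,0,0,-1],[-0.64,-0.67,0,0,0,0,-1],[-0.64,-0.67,0,0,0,0,-1],[-0.64,-0.67,0,0,0,0,-1],[-0.64,-0.67,0,0,0,0,-1],[-0.64,-0.67,0,0,0,0,-1]]]'|sed -n '2p;5,6p'; done
python3 - <<'E'
from h import *
c,w=hand();print("jar",wall(w,(.646,.228),.03,.142,.18))
cv2.imwrite("pics/side8.png",cv2.resize(c["frame"][120:300,180:360],None,fx=3.3,fy=3.3))
E
```

```text
tcp_pos: [0.4327, 0.0207, 0.1546]
gripper_width: 0.0593
gripper_force: 35.0
tcp_pos: [0.5408, 0.1245, 0.1518]
gripper_width: 0.0593
gripper_force: 35.0
tcp_pos: [0.6477, 0.227, 0.1511]
gripper_width: 0.0594
gripper_force: 35.0
tcp [0.6497 0.2288 0.1508] body [-0.0379  0.0014] [0.123 0.081] z [-0.017 -0.014 -0.013 -0.013 -0.013 -0.011]
jar (array([0.6477, 0.2282]), 147)
```

View pics/side8.png

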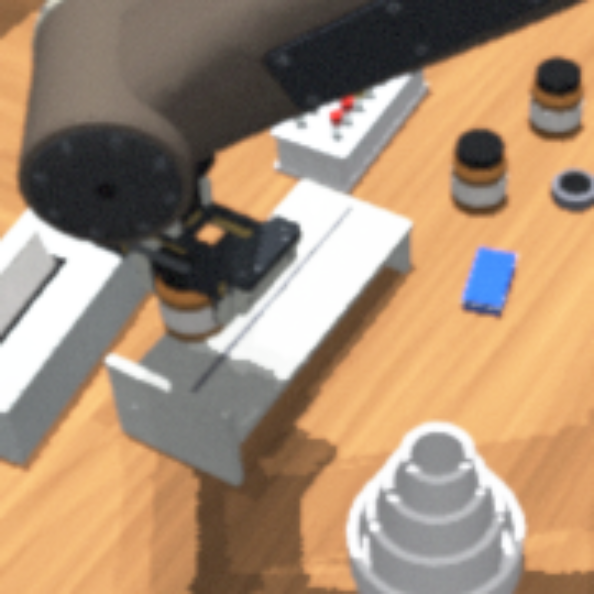

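```bash
python3 -m pendant '[[[0,0.05,0.4,0,0,0,-1],[0,0,0.6,0,0,0,-1],[0,0,0.6,0,0,0,-1],[0,0,0.6,0,0,0,-1],[0,0,0.6,0,0,0,-1],[0,0,0.5,0,0,0,-1],[0,0,0.25,0,0,0,-1],[0,0,0,0,0,0,-1]]]'
python3 -m pendant '[[[0,0,0.05,0,0,0,-1],[0,0,0.05,0,0,0,-1],[0,0,0.05,0,0,0,-1],[0,0,0,0,0,0,-1],[0,0,0,0,0,0,-1],[0,0,0,0,0,0,-1],[0,0,0,0,0,0,-1],[0,0,0,0,0,0,-1]]]'
python3 - <<'E'
from h import *
c=vision.capture("side");w=cloud(c);print("jar",wall(w,(.646,.228),.03,.068,.1))
E
```

```text
time_s: 55.65
tcp_pos: [0.6456, 0.2254, 0.0811]
eef_rot: [179.9, -0.0, -90.0]
contact_force: [-0.1, -1.1, -1.1]
gripper_width: 0.0596
gripper_force: 35.0
time_s: 56.45
tcp_pos: [0.646, 0.2258, 0.0791]
eef_rot: [-180.0, 0.0, -90.0]
contact_force: [-0.1, -0.1, -2.2]
gripper_width: 0.0592
gripper_force: 35.0
jar (array([0.6464, 0.2273]), 103)
```

```bash
for i in 1 2; do python3 -m pendant '[[[0,0,0.04,0,0,0,-1],[0,0,0.04,0,0,0,-1],[0,0,0.03,0,0,0,-1],[0,0,0,0,0,0,-1],[0,0,0,0,0,0,-1],[0,0,0,0,0,0,-1],[0,0,0,0,0,0,-1],[0,0,0,0,0,0,-1]]]'|sed -n '2p;4p'; done
```

```text
tcp_pos: [0.646, 0.2257, 0.0769]
contact_force: [-0.3, -0.1, -2.2]
tcp_pos: [0.646, 0.2257, 0.0747]
contact_force: [0.2, 0.5, -2.3]
```

```bash
python3 -m pendant '[[[0,0,0.06,0,0,0,-1],[0,0,0,0,0,0,-1],[0,0,0,0,0,0,-1],[0,0,0,0,0,0,0.3],[0,0,0,0,0,0,1],[0,0,0,0,0,0,1],[0,0,0,0,0,0,1],[0,0,0,0,0,0,1]]]'|sed -n '2p;4,5p'
python3 -m pendant '[[[0,0,-0.4,0,0,0,1],[0,0,-0.7,0,0,0,1],[0,0,-0.9,0,0,0,1],[0,0,-0.9,0,0,0,1],[0,0,-0.9,0,0,0,1],[0,0,-0.9,0,0,0,1],[0,0,-0.9,0,0,0,1],[0,0,-0.7,0,0,0,1]]]'|sed -n '2p;4,5p'
python3 - <<'E'
from h import *
c=vision.capture("side");w=cloud(c);print("jar",wall(w,(.646,.228),.03,.068,.1),wall(w,(.646,.228),.03,.068,.085),r.get_state()["tcp_pos"])
for n,g in [("jA",(.576,-.158)),("jB",(.56,-.307))]: print(n,wall(w,g,.03,.008,.045))
E
```

```text
tcp_pos: [0.646, 0.2258, 0.0735]
contact_force: [0.3, 0.7, 0.5]
gripper_width: 0.0849
tcp_pos: [0.6465, 0.2259, 0.2023]
contact_force: [-0.1, -1.2, 0.1]
gripper_width: 0.0874
jar (array([0.6461, 0.2271]), 137) (array([0.6462, 0.227 ]), 72) [0.64744943 0.22619628 0.20460419]
jA (array([ 0.5777, -0.1578]), 120)
jB (array([ 0.5613, -0.3069]), 107)
```

```bash
for i in 1 2 3; do python3 -m pendant '[[[0.804,0.145,0,0,0,0,1],[0.804,0.145,0,0,0,0,1],[0.804,0.145,0,0,0,0,1],[0.804,0.145,0,0,0,0,1],[0.804,0.145,0,0,0,0,1],[0.804,0.145,0,0,0,0,1],[0.804,0.145,0,0,0,0,1],[0.804,0.145,0,0,0,0,1]]]'|sed -n '2p'; done
python3 - <<'E'
from h import *
c,w=hand()
for n,g in [("jA",(.576,-.158)),("jB",(.56,-.307))]: print(n,wall(w,g,.03,.008,.045))
print("j1",wall(w,(.646,.227),.03,.068,.1))
c=vision.capture("top");w=cloud(c);print(top(c,w,(.646,.227),.135,.026))
g=(slice(140,160),slice(224,345)); print(ray(c,[(240,152),(340,153)],.06))
cv2.imwrite("pics/top9.png",cv2.resize(c["frame"][110:200,210:410],None,fx=4,fy=4))
E
```

```text
tcp_pos: [0.6226, 0.0956, 0.1995]
tcp_pos: [0.5996, -0.0329, 0.1995]
tcp_pos: [0.5765, -0.1616, 0.1994]
tcp [ 0.576  -0.1633  0.1994] body [0.0003 0.0055] [0.195 0.085] z [0.008 0.009 0.01  0.01  0.01  0.011]
jA (array([ 0.5782, -0.1578]), 116)
jB (array([ 0.5609, -0.307 ]), 100)
j1 (array([0.6461, 0.2269]), 137)
(array([0.6448, 0.2246]), np.float64(0.0502), 334, np.float64(0.1343))
[[ 0.64650452  0.24628487  0.06      ]
 [ 0.65102853 -0.0245028   0.06      ]]
```

View pics/top9.png

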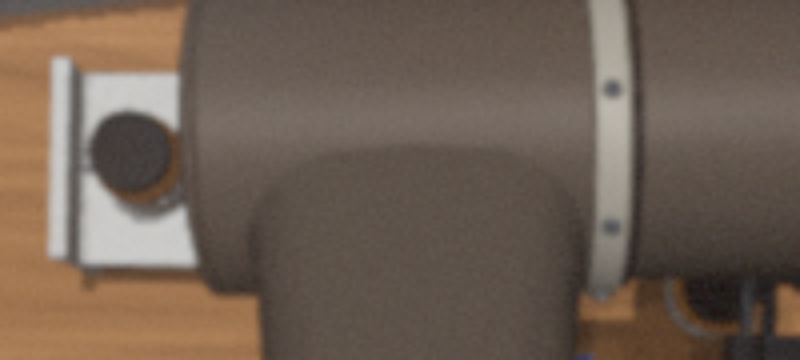

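Jar 1 stands on the line near the panel, at crop (130,150). Next is jar A.

```bash
for i in 1 2; do python3 -m pendant '[[[0,0,0.582,0,0,0,1],[0,0,0.582,0,0,0,1],[0,0,0.582,0,0,0,1],[0,0,0.582,0,0,0,1],[0,0,0.582,0,0,0,1],[0,0,0.582,0,0,0,1],[0,0,0.582,0,0,0,1],[0,0,0.582,0,0,0,1]]]'|sed -n '2p;4p'; done
python3 -m pendant '[[[0,0,0,0,0,0,0.2],[0,0,0,0,0,0,-0.3],[0,0,0,0,0,0,-1],[0,0,0,0,0,0,-1],[0,0,0,0,0,0,-1],[0,0,0,0,0,0,-1],[0,0,0,0,0,0,-1],[0,0,0,0,0,0,-1]]]' 35
python3 -m pendant '[[[0,0,-0.4,0,0,0,-1],[0,0,-0.9,0,0,0,-1],[0,0,-1,0,0,0,-1],[0,0,-1,0,0,0,-1],[0,0,-1,0,0,0,-1],[0,0,-1,0,0,0,-1],[0,0,-1,0,0,0,-1],[0,0,-0.7,0,0,0,-1]]]'
```

```text
tcp_pos: [0.5767, -0.1602, 0.1053]
contact_force: [0.3, 0.1, 0.5]
tcp_pos: [0.5767, -0.1603, 0.0122]
contact_force: [0.0, 0.6, -0.2]
time_s: 64.65
tcp_pos: [0.5772, -0.1602, 0.0138]
eef_rot: [-179.9, -0.0, -89.9]
contact_force: [0.4, 1.1, 6.4]
gripper_width: 0.059
gripper_force: 35.0
time_s: 65.45
tcp_pos: [0.5765, -0.1603, 0.1544]
eef_rot: [-180.0, 0.0, -90.0]
contact_force: [-0.9, -0.6, -2.4]
gripper_width: 0.0592
gripper_force: 35.0
```

```bash
for i in 1 2 3; do python3 -m pendant '[[[-0.65,-0.146,0,0,0,0,-1],[-0.65,-0.146,0,0,0,0,-1],[-0.65,-0.146,0,0,0,0,-1],[-0.65,-0.146,0,0,0,0,-1],[-0.65,-0.146,0,0,0,0,-1],[-0.65,-0.146,0,0,0,0,-1],[-0.65,-0.146,0,0,0,0,-1],[-0.65,-0.146,0,0,0,0,-1]]]'|sed -n '2p'; done
python3 - <<'E'
from h import *
c,w=hand();print("jar",wall(w,(.647,.154),.03,.142,.18),"j1",wall(w,(.646,.227),.03,.068,.1))
E
```

```text
tcp_pos: [0.6002, -0.055, 0.1531]
tcp_pos: [0.6235, 0.0489, 0.1532]
tcp_pos: [0.6467, 0.1529, 0.1532]
tcp [0.6474 0.1547 0.1531] body [-0.0064  0.001 ] [0.184 0.082] z [-0.014 -0.014 -0.013 -0.012 -0.012 -0.012]
jar (array([0.6467, 0.1547]), 148) j1 (array([0.6462, 0.2271]), 139)
```

```bash
python3 -m pendant '[[[0,0,0.4,0,0,0,-1],[0,0,0.65,0,0,0,-1],[0,0,0.7,0,0,0,-1],[0,0,0.7,0,0,0,-1],[0,0,0.65,0,0,0,-1],[0,0,0.5,0,0,0,-1],[0,0,0.2,0,0,0,-1],[0,0,0.05,0,0,0,-1]]]'|sed -n '2p;4,5p'
python3 -m pendant '[[[0,0,0.04,0,0,0,-1],[0,0,0.04,0,0,0,-1],[0,0,0,0,0,0,-1],[0,0,0,0,0,0,-1],[0,0,0,0,0,0,-1],[0,0,0,0,0,0,-1],[0,0,0,0,0,0,-1],[0,0,0,0,0,0,-1]]]'|sed -n '2p;4,5p'
```

```text
tcp_pos: [0.6464, 0.1516, 0.0755]
contact_force: [-0.2, 0.1, -3.0]
gripper_width: 0.0591
tcp_pos: [0.6465, 0.1518, 0.0746]
contact_force: [0.9, 1.0, -2.5]
gripper_width: 0.0592
```

```bash
python3 -m pendant '[[[0,0,0.04,0,0,0,-1],[0,0,0,0,0,0,-1],[0,0,0,0,0,0,-1],[0,0,0,0,0,0,0.3],[0,0,0,0,0,0,1],[0,0,0,0,0,0,1],[0,0,0,0,0,0,1],[0,0,0,0,0,0,1]]]'|sed -n '2p;4,5p'
python3 -m pendant '[[[0,0,-0.4,0,0,0,1],[0,0,-0.7,0,0,0,1],[0,0,-0.9,0,0,0,1],[0,0,-0.9,0,0,0,1],[0,0,-0.9,0,0,0,1],[0,0,-0.9,0,0,0,1],[0,0,-0.9,0,0,0,1],[0,0,-0.7,0,0,0,1]]]'|sed -n '2p;4,5p'
for i in 1 2 3; do python3 -m pendant '[[[0.96,0.18,0,0,0,0,1],[0.96,0.18,0,0,0,0,1],[0.96,0.18,0,0,0,0,1],[0.96,0.18,0,0,0,0,1],[0.96,0.18,0,0,0,0,1],[0.96,0.18,0,0,0,0,1],[0.96,0.18,0,0,0,0,1],[0.96,0.18,0,0,0,0,1]]]'|sed -n '2p'; done
python3 - <<'E'
from h import *
c,w=hand();print("jB",wall(w,(.561,-.307),.03,.008,.045),"j1",wall(w,(.646,.227),.03,.068,.1),"j2",wall(w,(.647,.154),.03,.068,.1))
E
```

```text
tcp_pos: [0.6467, 0.1519, 0.074]
contact_force: [-0.2, 0.1, -0.4]
gripper_width: 0.0849
tcp_pos: [0.6471, 0.1519, 0.2026]
contact_force: [-0.0, -0.1, -0.2]
gripper_width: 0.0875
tcp_pos: [0.6175, -0.0035, 0.1998]
tcp_pos: [0.5887, -0.157, 0.1998]
tcp_pos: [0.5598, -0.3106, 0.1998]
tcp [ 0.5593 -0.3127  0.1996] body [0.0013 0.0078] [0.195 0.086] z [0.005 0.007 0.007 0.008 0.01  0.01 ]
jB (array([ 0.5618, -0.3073]), 103) j1 (array([0.6461, 0.2268]), 139) j2 (array([0.6471, 0.1536]), 116)
```

Both placed jars are good. Now I grasp jar B.

```bash
for i in 1 2; do python3 -m pendant '[[[-0.005,-0.005,0.582,0,0,0,1],[-0.005,-0.005,0.582,0,0,0,1],[0,0,0.582,0,0,0,1],[0,0,0.582,0,0,0,1],[0,0,0.582,0,0,0,1],[0,0,0.582,0,0,0,1],[0,0,0.582,0,0,0,1],[0,0,0.582,0,0,0,1]]]'|sed -n '2p;4p'; done
python3 -m pendant '[[[0,0,0,0,0,0,0.2],[0,0,0,0,0,0,-0.3],[0,0,0,0,0,0,-1],[0,0,0,0,0,0,-1],[0,0,0,0,0,0,-1],[0,0,0,0,0,0,-1],[0,0,0,0,0,0,-1],[0,0,0,0,0,0,-1]]]' 35
python3 -m pendant '[[[0,0,-0.4,0,0,0,-1],[0,0,-0.9,0,0,0,-1],[0,0,-1,0,0,0,-1],[0,0,-1,0,0,0,-1],[0,0,-1,0,0,0,-1],[0,0,-1,0,0,0,-1],[0,0,-1,0,0,0,-1],[0,0,-0.7,0,0,0,-1]]]'
```

```text
tcp_pos: [0.5608, -0.3088, 0.1057]
contact_force: [0.0, 0.0, -0.1]
tcp_pos: [0.561, -0.3087, 0.0126]
contact_force: [-0.4, -0.2, 0.3]
time_s: 75.95
tcp_pos: [0.5612, -0.3088, 0.0142]
eef_rot: [-180.0, -0.0, -89.9]
contact_force: [-1.1, 1.4, 4.6]
gripper_width: 0.0592
gripper_force: 35.0
time_s: 76.75
tcp_pos: [0.561, -0.3086, 0.155]
eef_rot: [-180.0, -0.0, -90.0]
contact_force: [-0.1, 0.4, -2.8]
gripper_width: 0.0593
gripper_force: 35.0
```

```bash
for i in 1 2 3; do python3 -m pendant '[[[-0.808,-0.181,0,0,0,0,-1],[-0.808,-0.181,0,0,0,0,-1],[-0.808,-0.181,0,0,0,0,-1],[-0.808,-0.181,0,0,0,0,-1],[-0.808,-0.181,0,0,0,0,-1],[-0.808,-0.181,0,0,0,0,-1],[-0.808,-0.181,0,0,0,0,-1],[-0.808,-0.181,0,0,0,0,-1]]]'|sed -n '2p'; done
python3 - <<'E'
from h import *
c,w=hand();print("jar",wall(w,(.648,.081),.03,.142,.18),"j1",wall(w,(.646,.227),.03,.068,.1),"j2",wall(w,(.647,.154),.03,.068,.1))
E
python3 -m pendant '[[[0,0,0.4,0,0,0,-1],[0,0,0.65,0,0,0,-1],[0,0,0.7,0,0,0,-1],[0,0,0.7,0,0,0,-1],[0,0,0.65,0,0,0,-1],[0,0,0.5,0,0,0,-1],[0,0,0.2,0,0,0,-1],[0,0,0.05,0,0,0,-1]]]'|sed -n '2p;4,5p'
```

```text
tcp_pos: [0.5901, -0.1779, 0.1535]
tcp_pos: [0.6189, -0.0487, 0.1535]
tcp_pos: [0.6477, 0.0806, 0.1535]
tcp [0.6485 0.0827 0.1535] body [-0.0021  0.0013] [0.194 0.08 ] z [-0.017 -0.016 -0.015 -0.015 -0.013 -0.013]
jar (array([0.6475, 0.081 ]), 139) j1 (array([0.6466, 0.2272]), 135) j2 (array([0.6466, 0.1539]), 114)
tcp_pos: [0.6473, 0.0791, 0.0759]
contact_force: [0.2, 0.2, -2.6]
gripper_width: 0.0593
```

Target reading is about .0742. I'll lower, release and retreat, then move the arm aside to check everything.

```bash
python3 -m pendant '[[[0,0,0.04,0,0,0,-1],[0,0,0.04,0,0,0,-1],[0,0,0,0,0,0,-1],[0,0,0,0,0,0,0.3],[0,0,0,0,0,0,1],[0,0,0,0,0,0,1],[0,0,0,0,0,0,1],[0,0,0,0,0,0,1]]]'|sed -n '2p;4,5p'
python3 -m pendant '[[[0,0,-0.4,0,0,0,1],[0,0,-0.7,0,0,0,1],[0,0,-0.9,0,0,0,1],[0,0,-0.9,0,0,0,1],[0,0,-0.9,0,0,0,1],[0,0,-0.9,0,0,0,1],[0,0,-0.9,0,0,0,1],[0,0,-0.7,0,0,0,1]]]'|sed -n '2p;4,5p'
for i in 1 2 3; do python3 -m pendant '[[[0.96,0.18,0,0,0,0,1],[0.96,0.18,0,0,0,0,1],[0.96,0.18,0,0,0,0,1],[0.96,0.18,0,0,0,0,1],[0.96,0.18,0,0,0,0,1],[0.96,0.18,0,0,0,0,1],[0.96,0.18,0,0,0,0,1],[0.96,0.18,0,0,0,0,1]]]'|sed -n '2p'; done
python3 - <<'E'
from h import *
c=vision.capture("side");w=cloud(c);cv2.imwrite("pics/side10.png",c["frame"])
print([wall(w,g,.03,.068,.1)[0] for g in((.646,.227),(.647,.154),(.648,.081))])
t=vision.capture("top");w=cloud(t);print([top(t,w,g,.135,.026) for g in((.646,.227),(.647,.154),(.648,.081))])
for z,R in((.045,.075),(.08,.058),(.115,.043),(.15,.03)): print(top(t,w,(.39,.257),z,R))
E
```

```text
tcp_pos: [0.6477, 0.0793, 0.0752]
contact_force: [-0.2, -0.8, -0.5]
gripper_width: 0.0849
tcp_pos: [0.648, 0.0793, 0.2038]
contact_force: [-0.3, 0.1, -0.1]
gripper_width: 0.0874
tcp_pos: [0.6184, -0.0762, 0.2009]
tcp_pos: [0.5895, -0.2297, 0.2009]
tcp_pos: [0.5607, -0.3832, 0.2009]
[array([0.6459, 0.2272]), array([0.6471, 0.1532]), array([0.6477, 0.0802])]
[(array([0.6443, 0.2252]), np.float64(0.05), 331, np.float64(0.1343)), (array([0.6456, 0.1515]), np.float64(0.0503), 334, np.float64(0.1343)), (array([0.6465, 0.0789]), np.float64(0.0506), 337, np.float64(0.1344))]
(array([0.3887, 0.2565]), np.float64(0.1477), 478, np.float64(0.0441))
(array([0.3895, 0.257 ]), np.float64(0.1144), 387, np.float64(0.079))
(array([0.3898, 0.2557]), np.float64(0.085), 310, np.float64(0.1142))
(array([0.3898, 0.2544]), np.float64(0.0592), 246, np.float64(0.149))
```

View pics/side10.png

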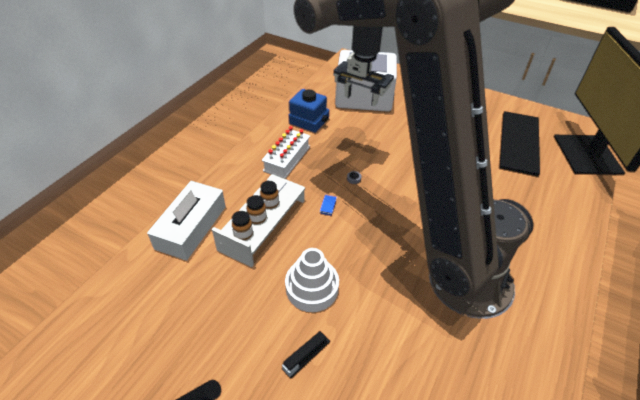

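The picture shows the four pots nested at (312,280), with rims at 45, 80, 115 and 150 mm. The three jars stand in a row on the line at (242–269, 190–225), about 46 mm from the panel and 73 mm apart, and the bystanders look in place.

```bash
python3 -c "
from plant import r
print(r.close_job())"
```

```text
the job is handed in; nothing more can be done
None
```

The job is handed in with all four pots nested and the three jars that were present in a row on the shelf beside the end panel; the last camera check looked right, but handing in returned no verdict.

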